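# Skewer the adapter rings past the sprung gate and lift them off as a stack

### The arm

A 7-joint arm with a two-finger parallel gripper is mounted at the origin on a cart in front of the work surface, level with it; the furniture and walls round the work are solid. World frame = base frame: x ahead of the robot, y to its left, z up, the work surface at z = 0. Lengths are in m, angles in rad, forces in N, time in s.
With the tool pointing down it reaches from about 0.35 to 0.9 m from the base axis. Payload 8.1 kg.
Tool frame: the origin (TCP) lies on the centre line of the jaws, within the pads' length; the fingertips stand 14 mm ahead of it and the grasp point (between the pads) lies 5 mm behind it (arm.tip_reach is the distance from the TCP to the fingertips, in m); z points along the fingers, y is the direction in which the jaws open and shut (so a half turn about z gives the same grasp; the last joint's range is limited). The gripper opens to 92 mm and grips with 3 to 60 N. Pads are 19 mm wide; open, the fingers measure 130 mm over their backs; the gripper's body (75 mm by 190 mm) begins 47 mm behind the grasp point.
Start: joints at [1.187, 0.434, 0.025, 1.573, -0.012, 1.134, -0.075], TCP at [0.173, -0.601, 0.241] pointing down, gripper open.
Joint ranges: [-2.62, 2.62], [-0.44, 2.09], [-1.27, 1.32], [0.08, 2.57], [-1.32, 4.46], [0.12, 2], [-2.74, 2.74]. Speed limits (rad/s): [2.22, 2.22, 3.01, 3.01, 3.14, 3.14, 3.14].

### API

Orientations are given as a rotation vector (axis times angle).
In Python, from cell import sensors, vision, arm, nets gives the robot as it stands.
- The arm moves only by the shell command python3 -m handwheel 'ROWS' [FORCE]. ROWS is JSON, a list of rows, each an object of numbers: "tx", "ty", "tz": the shift along the tool's x, y, z in cm; "wx", "wy", "wz": the turn, a rotation vector about the tool's x, y, z in degrees; "claw": the opening, from 0 (shut) to 1 (fully open). A call has 1 to 12 rows; each row is the pose to reach, as a shift and turn from the pose commanded when the call began, along the tool's axes at that moment; what a row does not reach only later rows make up. A row lasts 1/12 s, in which the tool goes at most 41.7 mm and 7.16 degrees, less where a joint would pass 70% of its speed; a pose out of reach is approached as far as the arm can. A call with a gripper value outside its range is refused whole. The fingers move at their own pace and stop on an object; FORCE is the grip in N (left out, the last holds). Time passes only in rows, so rows that repeat a pose let the fingers close. It gives the time, the measured TCP pose, the force and the opening at its end, in the units of the state.
- sensors.observe(): the state, without advancing time (a new reading comes with each control period).
- vision.get_image(name): name is "side" or "top"; returns (picture, depth): 384x512x3 uint8, blue, green, red; 384x512 float32, m along the optical axis (not along the pixel's ray), 0 where there is no reading.
- vision.camera_model(name): a dict with "K" (3x3 intrinsics, pixels), "xyz" and "attitude" of the camera in the world. Camera axes: x right, y down, z forward; pixel columns grow to the right and rows downward; lengths in m; the calibration is good to about 2 mm. A picture is of the moment at which its call begins. camera_model takes no time and is no camera call.
- arm.sign_off(): hands the job in, once; it reports no verdict.
Trained networks look in the newest picture that a camera, given by its name, has taken for a name from the list of things; names that differ only in an ending like _2 or _b are one class to them, and where a whole thing is asked for, a point or a joint stands for the part that bears it (a point fixed in the world has none). Each returns a list of dicts, best first, with "score" (0 to 1); they miss things now and then, are a little off and sometimes report something else, mostly with a low value. They report only what shows in the picture. A call takes as long as a camera call.
- nets.cut_out(label, camera): "region" (384x512 bool, what is visible of it) and "uv" ([column, row] in pixels, amid what is visible of it).
The state is a dict: "clock": time; "joints": joint angles; "dq": joint speeds; "joint_efforts": joint torques, N m; "position": TCP position; "ee_rot": TCP orientation; "force": force on the tool from outside, world axes, zero at the start; "ft_torque": the same for the moment, N m; "width": opening from 0.0 (shut) to 1.0 (fully open).
Only numpy, scipy, OpenCV 4.12 (cv2) and the standard library are available. Lean on these libraries where they do the work, as an engineer would, in place of code of your own. Each camera call takes 0.05 s, during which the arm holds its last target.

### The job

Take the pick-up rod out of its cradle, thread it through all three rings standing in the rack and press its tip gently on the white pad until the sprung gate is pushed fully back; keep it pushed back while you lift the rings straight up out of the rack on the rod. Then lay the loaded rod back in the cradle as it lay before, both ends in the vees and all three rings still on it, and let go. Use a light touch on rod, rings and gate, and leave the jar, objective, bottle and tape roll where they stand.

Things in the scene. Friction and masses are not known exactly. Their poses are not given: they have to be found in the camera images.
- rod_grip (a point): Pick-up rod, 0.12 kg, lying level in its cradle. Point: centre of its blue handle, 56 mm long, 16 wide, 22 tall; grip it across the 16 mm. x runs along the rod toward its tip, z up. Ahead of this point: collar (22 mm diameter) from 28 to 34 mm, then the straight steel skewer, 8 mm diameter, tip at 160 mm. Behind: round stub, 8 mm diameter, from 28 to 42 mm
- rod_tip (a point): foremost point of the skewer's ball end (ball 11 mm diameter), on the rod's axis, 160 mm ahead of the handle's centre; same axes as the handle
- ring_near_center (a point): aluminium ring standing on edge in the rack, the first that the rod meets: outer diameter 44 mm, bore 14 mm, 8 mm thick, 32 g. Point: centre of the bore; x is the bore's axis (it may be rolled about it). It stands loosely in a groove, about 1 mm play each way
- ring_mid_center (a point): brass-coloured ring in the middle groove, same size; point: centre of its bore, x along the bore
- ring_far_center (a point): aluminium ring in the far groove, same size; point: centre of its bore, x along the bore
- rack: Fixed ring rack. Origin on the table under the middle ring; x is the threading direction, from the open near end to the white pad; z up. The three bores lie on a line along x, 55 mm above the table, at x = -26, 0, +26 mm. Base plate x -54 to +82 mm, y +-38 mm, 10 mm thick. More than 14 N of the rod, or 12 N of a ring, on rack or gate damages it
- bore_entry (a point): point on the bore line at the rack's near end (rack x = -41 mm, 55 mm up); axes as the rack. The rod enters here along x; the way in is open 34 mm wide. Before this end nothing is higher than 14 mm
- gate_tabs (a point): point fixed to the rack over the middle ring, 20 mm above the bore line. Closed gate: two rails at y = +-31 mm, from x = -46 mm, with red tabs over the rings' shoulders (5 mm thick from this height up) that stop the rings from rising. The gate slides along +x: rings are free from 12 mm on, hard stop at 13 mm. It springs back unless held, so hold it till the rings have risen 55 mm
- pad_middle (a point): point fixed to the rack on the bore line, x = +60 mm. Near here stands the gate's white slippery pad, 26 mm wide, 12 mm below to 62 mm above the bore line; the tip may slide up it. It sits on a set screw: with the gate closed its face lies anywhere within +-13 mm of this point along x, unreported: feel for it. Pushing it +x opens the gate: 2.4 N at first, 5 N at the hard stop
- cradle: Fixed cradle. Origin on the table under the middle of its base plate (216 x 52 x 10 mm); x points the way the rod's tip lies, z up. Two black forks with upward-opening 90 degree vees, 8 mm thick, 30 mm wide at the top (62 mm up), carry the rod with its axis 52 mm above the table and its handle centre at x = -54 mm; the rings hang free between the forks
- fork_rear (a point): centre of the rod's stub when it lies in the rear vee: cradle x = -90 mm, 52 mm above the table; axes as the cradle
- fork_tip (a point): centre of the skewer when it lies in the front vee, just behind the ball: cradle x = +89 mm, 52 mm above the table; axes as the cradle
- swab_jar: clear jar with a blue lid, 54 mm diameter, 70 mm tall, bystander; origin at the centre of its underside
- spare_objective: microscope objective standing up, 33 mm diameter, 57 mm tall, bystander; origin at the centre of its underside
- ipa_bottle: amber dropper bottle, 39 mm diameter, 108 mm tall, bystander; origin at the centre of its underside
- kapton_roll: amber tape roll lying flat, 60 mm diameter, 16 mm tall, bystander; origin at the centre of its underside

How it is judged:
On the way, in this order (a step that is already met when the one before it is completed fails the run):
1. the rod is threaded through all three rings along the bore line and its tip pushes on the gate's pad (x of rod_tip in the frame of rack above 0.045 m and y of rod_tip in the frame of rack between -0.01 and 0.01 m and x of ring_near_center in the frame of rod_grip between 0.036 and 0.154 m and y of ring_near_center in the frame of rod_grip between -0.007 and 0.007 m and z of ring_near_center in the frame of rod_grip between -0.007 and 0.007 m and x of ring_mid_center in the frame of rod_grip between 0.036 and 0.154 m and y of ring_mid_center in the frame of rod_grip between -0.007 and 0.007 m and z of ring_mid_center in the frame of rod_grip between -0.007 and 0.007 m and x of ring_far_center in the frame of rod_grip between 0.036 and 0.154 m and y of ring_far_center in the frame of rod_grip between -0.007 and 0.007 m and z of ring_far_center in the frame of rod_grip between -0.007 and 0.007 m and contact force between rod and rack above 2 N), for 0.1 s.
2. all three rings hang on the rod, clear above the rack (height (world z) of each of ring_near_center, ring_mid_center, ring_far_center above 0.105 m and x of ring_near_center in the frame of rod_grip between 0.036 and 0.154 m and y of ring_near_center in the frame of rod_grip between -0.007 and 0.007 m and z of ring_near_center in the frame of rod_grip between -0.007 and 0.007 m and x of ring_mid_center in the frame of rod_grip between 0.036 and 0.154 m and y of ring_mid_center in the frame of rod_grip between -0.007 and 0.007 m and z of ring_mid_center in the frame of rod_grip between -0.007 and 0.007 m and x of ring_far_center in the frame of rod_grip between 0.036 and 0.154 m and y of ring_far_center in the frame of rod_grip between -0.007 and 0.007 m and z of ring_far_center in the frame of rod_grip between -0.007 and 0.007 m), for 0.2 s.
At the end, for the whole second after the job is handed in: The rod lies at rest in the cradle with both ends in the vees, pointing the way it did (handle centre within 10 mm along and 5 mm across of where it lay, both ends within 6 mm of the height of 52 mm), all three rings hang on its skewer between collar and tip, at rest (x of rod_grip in the frame of cradle between -0.064 and -0.044 m and y of rod_grip in the frame of cradle between -0.005 and 0.005 m and y of rod_tip in the frame of cradle between -0.005 and 0.005 m and height (world z) of rod_grip between 0.046 and 0.057 m and height (world z) of rod_tip between 0.046 and 0.057 m and x of rod_tip in the frame of cradle above 0.088 m and x of ring_near_center in the frame of rod_grip between 0.036 and 0.154 m and y of ring_near_center in the frame of rod_grip between -0.007 and 0.007 m and z of ring_near_center in the frame of rod_grip between -0.007 and 0.007 m and x of ring_mid_center in the frame of rod_grip between 0.036 and 0.154 m and y of ring_mid_center in the frame of rod_grip between -0.007 and 0.007 m and z of ring_mid_center in the frame of rod_grip between -0.007 and 0.007 m and x of ring_far_center in the frame of rod_grip between 0.036 and 0.154 m and y of ring_far_center in the frame of rod_grip between -0.007 and 0.007 m and z of ring_far_center in the frame of rod_grip between -0.007 and 0.007 m and linear speed of rod below 0.02 m/s and linear speed of each of ring_near, ring_mid, ring_far below 0.05 m/s); the robot touches nothing.
It fails at once if the rod presses on the rack or its gate with more than 14 N (contact force between rod and rack above 14 N).
It fails at once if a ring is forced against the rack or gate with more than 12 N (contact force between any of ring_near, ring_mid, ring_far and rack above 12 N).
It fails at once if the jar, objective, bottle or tape roll is shifted by more than 20 mm (distance of any of swab_jar, spare_objective, ipa_bottle, kapton_roll from where it was at the start of the episode above 0.02 m).
It also fails if it takes over 58 s, if anything falls off the work surface, if the arm or the gripper's body presses on something with over 40 N, if the wrist force passes 120 N, or if a joint passes its speed limit or range.

## Working session

There is one attempt and no reset: what is moved stays moved. The work goes in short steps, Python scripts to look and compute and a shell command to move; the robot and the scene stay as the last step left them, time stands still between calls to the robot, and variables do not carry over. Pictures are saved under pics/ and viewed, and the job is handed in when it is done.

```bash
ls; mkdir -p pics
cat > h.py <<'E'
import numpy as np, cv2
from scipy.spatial.transform import Rotation as R
from cell import sensors, vision, arm, nets
def cam(name):
    m=vision.camera_model(name); return m
E
python3 - <<'E'
from h import *
s=sensors.observe(); print(s); print(arm.tip_reach)
for n in ("side","top"):
    im,d=vision.get_image(n); cv2.imwrite(f"pics/{n}0.png",im); np.save(f"{n}0.npy",d)
    print(n,vision.camera_model(n))
E
```

```text
pics
{'clock': 0.0, 'joints': array([ 1.18741705,  0.43521658,  0.02500224,  1.57408647, -0.01156835,
        1.13399361, -0.07507421]), 'dq': array([ 0.002049  ,  0.00010481, -0.00025027, -0.00123073,  0.00043905,
       -0.00020787,  0.00108027]), 'joint_efforts': array([ 1.38355448e-03, -6.67844868e+01,  9.85671692e-01, -3.14460647e+01,
       -6.03642035e-02,  4.29651293e-02,  1.61475141e-04]), 'position': array([ 0.17297814, -0.60008484,  0.23995339]), 'ee_rot': array([-3.10920316e+00, -4.39299943e-01,  6.23861542e-04]), 'force': array([ 0.51233894, -0.11364343,  0.46469618]), 'ft_torque': array([-0.02495129,  0.01112397, -0.03029043]), 'width': 1.0030379014284787}
0.014
side {'K': array([[404.41472415,   0.        , 255.08836336],
       [  0.        , 404.41472415, 190.37400265],
       [  0.        ,   0.        ,   1.        ]]), 'xyz': array([-0.28481548,  0.55498136,  0.65582823]), 'attitude': array([-1.09151271,  2.13344257, -1.22780767])}
top {'K': array([[475.25563766,   0.        , 255.11086257],
       [  0.        , 475.25563766, 194.23588283],
       [  0.        ,   0.        ,   1.        ]]), 'xyz': array([ 0.35825533, -0.0410924 ,  1.41923006]), 'attitude': array([-2.14758193,  2.18755038, -0.07268198])}
```

View pics/top0.png

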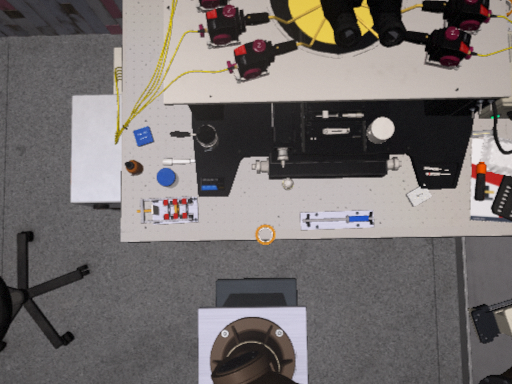

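View pics/side0.png

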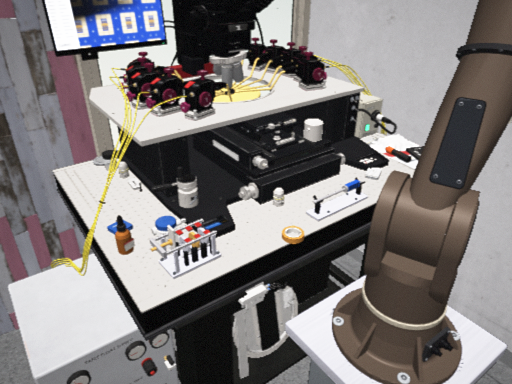

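Run:
```python
from h import *
t=cv2.imread("pics/top0.png"); s=cv2.imread("pics/side0.png")
a=cv2.resize(t[180:250,120:210],None,fx=8,fy=8,interpolation=cv2.INTER_CUBIC)
b=cv2.resize(t[200:240,290:385],None,fx=8,fy=8,interpolation=cv2.INTER_CUBIC)
c=cv2.resize(s[200:290,140:235],None,fx=6,fy=6,interpolation=cv2.INTER_CUBIC)
d=cv2.resize(s[165:225,300:375],None,fx=8,fy=8,interpolation=cv2.INTER_CUBIC)
for n,i in zip("abcd",(a,b,c,d)): cv2.imwrite(f"pics/z_{n}.png",i)
```

```text
(no output)
```

View pics/z_a.png

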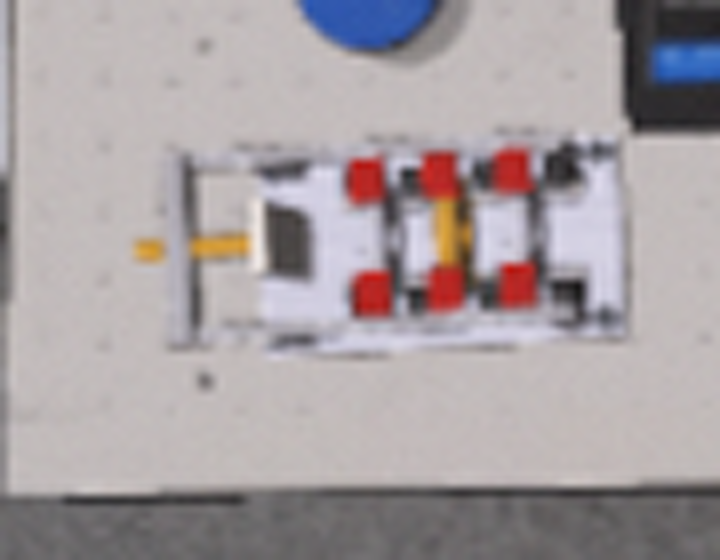

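View pics/z_b.png

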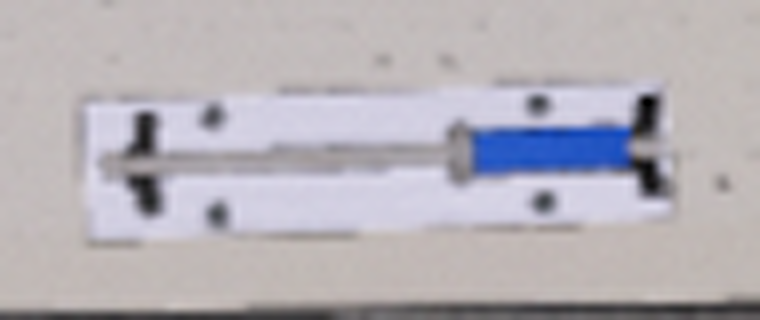

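View pics/z_c.png

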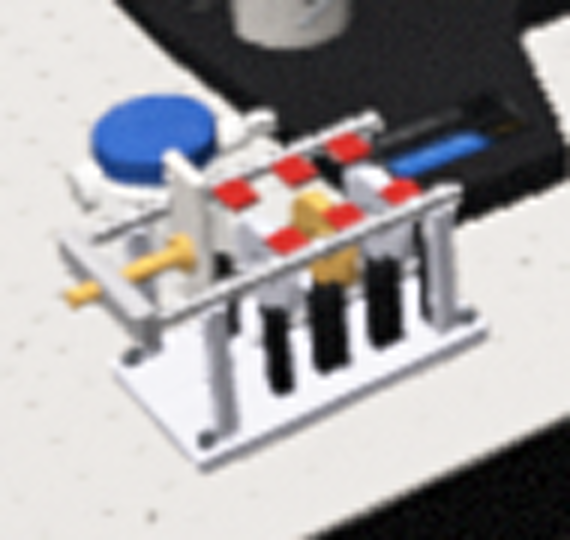

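View pics/z_d.png

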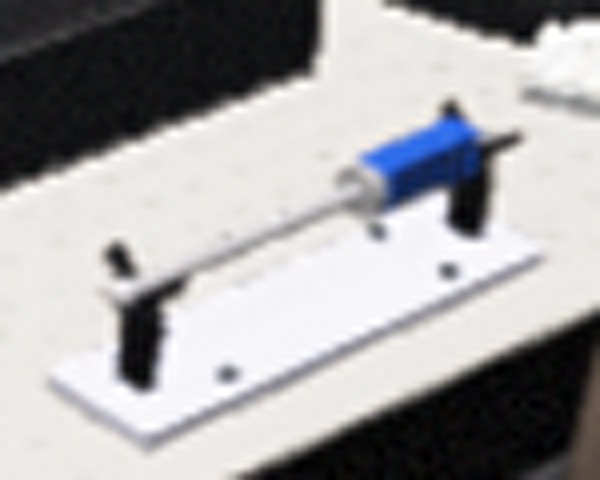

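```bash
cat >> h.py <<'E'
M={n:vision.camera_model(n) for n in ("side","top")}
def ray(n,uv):
    m=M[n]; k=m["K"]; d=np.array([(uv[0]-k[0,2])/k[0,0],(uv[1]-k[1,2])/k[1,1],1.0])
    return m["xyz"], R.from_rotvec(m["attitude"]).apply(d)
def onz(n,uv,z):
    o,d=ray(n,uv); return o+d*(z-o[2])/d[2]
def proj(n,P):
    m=M[n]; p=R.from_rotvec(m["attitude"]).inv().apply(np.atleast_2d(P)-m["xyz"]); q=p@m["K"].T
    return q[:,:2]/q[:,2:]
def blobs(w,x0,y0,x1,y1,th=0.3,minw=2):
    c=w[y0:y1,x0:x1]; n,l=cv2.connectedComponents((c>th*c.max()).astype(np.uint8),connectivity=4)
    out=[]
    yy,xx=np.mgrid[y0:y1,x0:x1]
    for i in range(1,n):
        m=cv2.dilate((l==i).astype(np.uint8),np.ones((3,3)))>0
        ww=c*m; s=ww.sum()/c.max()
        if s>minw: out.append(((ww*xx).sum()/ww.sum(),(ww*yy).sum()/ww.sum(),s))
    return out
E
python3 - <<'E'
from h import *
for n,box in (("top",(150,190,205,225)),("side",(150,215,225,250))):
    i=cv2.imread(f"pics/{n}0.png").astype(float)
    w=np.clip(i[...,2]-1.3*i[...,1]-40,0,None) if n=="side" else np.clip(i[...,2]-np.maximum(i[...,1],i[...,0])-20-0.0*i[...,1],0,None)
    w=np.clip(i[...,2]-2.2*i[...,1],0,None)
    for b in blobs(w,*box): print(n,np.round(b,2),np.round(onz(n,b[:2],.0795 if n=="top" else .078),4))
i=cv2.imread("pics/top0.png").astype(float); w=np.clip(i[...,0]-1.5*i[...,2]-20,0,None)
yy,xx=np.where(w[205:230,340:380]>60); print(len(yy))
b=blobs(w,335,205,380,230)
for q in b: print("handle",np.round(q,2),onz("top",q[:2],.063))
w=np.clip(i[...,0]-1.5*i[...,2]-10,0,None)
# axis line by column centroids of handle
L=[]
for u in range(350,369):
    c=w[205:230,u]; L.append((u,(c*np.arange(205,230)).sum()/c.sum()))
L=np.array(L); P=np.array([onz("top",p,.063) for p in L]); f=np.polyfit(P[:,1],P[:,0],1); print("handle line x=a*y+b",f,"res",np.std(P[:,0]-np.polyval(f,P[:,1])), P[:,1].min(),P[:,1].max())
print(np.round(L,2).tolist())
E
```

```text
top [174.42 201.43  14.79] [0.4589 0.2135 0.0795]
top [183.62 200.82  13.55] [0.4601 0.1873 0.0795]
top [165.28 201.9   14.84] [0.458  0.2395 0.0795]
top [184.27 214.88  15.17] [0.4202 0.1857 0.0795]
top [166.2  216.04  16.48] [0.4179 0.2369 0.0795]
top [175.28 215.54  13.87] [0.4188 0.2112 0.0795]
side [197.66 224.24  13.8 ] [0.458  0.1842 0.078 ]
side [188.54 227.87  13.96] [0.4573 0.2097 0.078 ]
side [178.67 231.84  14.48] [0.4566 0.2366 0.078 ]
side [206.28 231.25  10.03] [0.4203 0.1816 0.078 ]
side [196.72 235.45   9.84] [0.4188 0.2085 0.078 ]
side [187.31 239.5   11.38] [0.4177 0.234  0.078 ]
88
handle [358.67 218.06  80.51] [ 0.40277441 -0.30833612  0.063     ]
handle line x=a*y+b [-0.01880697  0.39695455] res 0.0002038790562494725 -0.334755794293798 -0.2837774709805571
[[350.0, 218.55], [351.0, 218.48], [352.0, 218.37], [353.0, 218.23], [354.0, 218.15], [355.0, 218.14], [356.0, 218.12], [357.0, 218.04], [358.0, 218.01], [359.0, 218.01], [360.0, 218.04], [361.0, 217.96], [362.0, 217.94], [363.0, 217.92], [364.0, 217.88], [365.0, 217.84], [366.0, 217.89], [367.0, 217.85], [368.0, 217.72]]
```

Run:
```python
from h import *
for n in ("top",):
    i=cv2.imread(f"pics/{n}0.png").astype(float); g=i.mean(2)
    L=[]
    for u in range(311,346):
        c=np.clip(205-g[212:226,u],0,None); 
        L.append((u,(c*np.arange(212,226)).sum()/max(c.sum(),1)))
    L=np.array(L); print(np.round(L[:,1],2).tolist())
    print(g[212:226,[315,325,335,342]].T.astype(int).tolist())
    P=np.array([onz("top",p,.056) for p in L]); f=np.polyfit(P[:,1],P[:,0],1); r=P[:,0]-np.polyval(f,P[:,1]);print(f,np.round(r*1e3,1).tolist())
    w=np.clip(i[...,0]-1.5*i[...,2]-10,0,None)
    for y in (-.334,-.308,-.284,-.2,-.15): print(y,np.polyval(f,y))
for l,c in (("rod_grip","top"),("cradle","top"),("rack","top"),("cradle","side"),("rack","side"),("rod_grip","side"),("swab_jar","top"),("ipa_bottle","top"),("kapton_roll","top"),("spare_objective","top")):
    r=nets.cut_out(l,c)[:1]
    for q in r:
        m=q["region"]; np.save(f"m_{l}_{c}.npy",m); yy,xx=np.where(m); print(l,c,q["score"],q["uv"],m.sum(),xx.min(),xx.max(),yy.min(),yy.max(),onz(c,q["uv"],.03))
```

```text
[218.94, 218.61, 218.78, 218.55, 216.47, 216.14, 217.35, 219.33, 219.81, 219.79, 219.77, 219.83, 219.61, 219.2, 219.18, 219.28, 219.36, 219.4, 219.48, 219.38, 219.25, 219.22, 218.96, 219.08, 219.12, 219.25, 219.29, 219.0, 218.75, 218.76, 218.81, 218.82, 218.85, 218.8, 218.46]
[[189, 181, 141, 139, 203, 215, 199, 158, 167, 171, 217, 216, 212, 205], [212, 213, 214, 213, 213, 201, 159, 156, 169, 181, 217, 215, 211, 214], [212, 214, 215, 213, 212, 198, 158, 162, 161, 187, 216, 212, 213, 215], [211, 212, 214, 216, 212, 199, 157, 165, 170, 216, 216, 213, 216, 216]]
[0.03296372 0.40944978] [-0.7, 0.2, -0.2, 0.5, 6.5, 7.5, 4.1, -1.6, -2.9, -2.8, -2.7, -2.8, -2.1, -0.9, -0.8, -1.1, -1.3, -1.3, -1.5, -1.2, -0.8, -0.6, 0.1, -0.2, -0.2, -0.6, -0.6, 0.2, 1.0, 1.0, 0.9, 0.9, 0.9, 1.1, 2.1]
-0.334 0.39843990203569374
-0.308 0.3992969587602573
-0.284 0.4000880880444697
-0.2 0.4028570405392134
-0.15 0.4045052265479894
rod_grip top 0.7 [349.2, 216.6] 271 303 372 216 222 [ 0.40861877 -0.28756015  0.03      ]
cradle top 0.63 [334.5, 220.5] 1022 301 373 210 229 [ 0.39805835 -0.24454987  0.03      ]
rack top 0.87 [170.2, 210.1] 1237 139 199 196 224 [0.43730957 0.23540075 0.03      ]
cradle side 0.87 [337.9, 207.3] 841 307 367 178 220 [ 0.3609159  -0.21436117  0.03      ]
rack side 0.98 [183.4, 251.2] 2110 150 221 220 278 [0.44000784 0.23698278 0.03      ]
rod_grip side 0.51 [346.9, 189.9] 256 314 360 180 203 [ 0.4145762  -0.30943123  0.03      ]
swab_jar top 0.77 [165.4, 179.5] 344 157 178 168 187 [0.5280599  0.24944675 0.03      ]
ipa_bottle top 0.72 [135.3, 169.6] 178 126 142 161 174 [0.55938006 0.33895815 0.03      ]
kapton_roll top 0.51 [270.8, 240.5] 247 256 275 225 245 [ 0.34333849 -0.05806464  0.03      ]
spare_objective top 0.69 [290.3, 185.4] 106 283 293 178 189 [ 0.50327946 -0.11854599  0.03      ]
```

Run:
```python
from h import *
i=cv2.imread("pics/top0.png").astype(float); g=i.mean(2)
L=[]
for u in range(314,346):
    if 314<=u<320: continue
    c=np.clip(208-g[215:224,u],0,None); L.append((u,(c*np.arange(215,224)).sum()/c.sum()))
L=np.array(L); P=np.array([onz("top",p,.054) for p in L]); f=np.polyfit(P[:,1],P[:,0],1); r=P[:,0]-np.polyval(f,P[:,1]);print(f,np.round(r*1e3,1).tolist())
for y in (-.308,-.2): print(y,np.polyval(f,y))
for c in ((300.2,212.5),(301,230),(372.8,210.5),(373.8,227)): print(onz("top",c,.01))
# forks dark blobs
w=np.clip(110-g,0,None)
for b in blobs(w,303,205,378,230,.25,1.5): print("dark",np.round(b,2),onz("top",b[:2],.06))
w=np.clip(i[...,0]-1.5*i[...,2]-10,0,None)
col=w[210:226].sum(0); print(np.round(col[344:374]).tolist())
# side: handle
i=cv2.imread("pics/side0.png").astype(float); w=np.clip(i[...,0]-1.6*i[...,2]-10,0,None)
for b in blobs(w,340,170,365,200,.3): print("side handle",b,onz("side",b[:2],.057))
```

```text
[-0.02223012  0.39606257] [-0.3, -0.4, -0.6, -0.2, 0.9, 0.9, 0.5, 0.2, -0.1, -0.4, -0.2, -0.0, -0.1, 0.5, 0.1, -0.1, -0.6, -0.8, -0.2, 0.5, 0.3, 0.1, -0.0, -0.2, -0.2, 0.4]
-0.308 0.4029094474698748
-0.2 0.4005085940003807
[ 0.42412964 -0.14700243  0.01      ]
[ 0.37242282 -0.14802946  0.01      ]
[ 0.42606921 -0.36114842  0.01      ]
[ 0.37742301 -0.36218946  0.01      ]
dark [370.23 213.97   9.3 ] [ 0.41391698 -0.34213655  0.06      ]
dark [307.46 216.47   6.84] [ 0.41007924 -0.16362883  0.06      ]
dark [370.26 221.2    9.27] [ 0.39337714 -0.34141385  0.06      ]
dark [307.74 223.37   6.62] [ 0.39041104 -0.16387958  0.06      ]
[0.0, 0.0, 0.0, 0.0, 0.0, 206.0, 562.0, 587.0, 609.0, 594.0, 576.0, 590.0, 594.0, 602.0, 612.0, 608.0, 595.0, 620.0, 619.0, 620.0, 622.0, 600.0, 606.0, 614.0, 258.0, 0.0, 0.0, 0.0, 0.0, 0.0]
side handle (np.float64(352.6762228377259), np.float64(183.4463607549756), np.float64(46.20184696569921)) [ 0.4011558 -0.3154511  0.057    ]
```

Run:
```python
from h import *
d=np.load("top0.npy"); vv,uu=np.mgrid[0:384,0:512]; k=M["top"]["K"]
p=np.stack([(uu-k[0,2])/k[0,0]*d,(vv-k[1,2])/k[1,1]*d,d],-1).reshape(-1,3)
W=R.from_rotvec(M["top"]["attitude"]).apply(p)+M["top"]["xyz"]; W=W[d.ravel()>0]
xs=np.arange(.30,.70,.04); ys=np.arange(.40,-.45,-.05)
print("x\\y",np.round(ys,2).tolist())
for x in xs[::-1]:
    print(round(x,2),[int(1000*np.max(W[(abs(W[:,0]-x)<.02)&(abs(W[:,1]-y)<.025),2],initial=-1)) for y in ys])
```

```text
x\y [0.4, 0.35, 0.3, 0.25, 0.2, 0.15, 0.1, 0.05, 0.0, -0.05, -0.1, -0.15, -0.2, -0.25, -0.3, -0.35, -0.4]
0.66 [55, 123, 19, 7, 111, 147, 112, 29, 30, 153, 155, 189, 188, 192, 188, 178, 176]
0.62 [8, 17, 14, 10, 104, 146, 114, 29, 30, 149, 155, 132, 140, 155, 160, 178, 182]
0.58 [9, 111, 63, 31, 28, 32, 31, 28, 69, 147, 150, 126, 122, 120, 127, 120, 121]
0.54 [11, 105, 57, 76, 75, 30, 30, 28, 74, 85, 127, 89, 86, 87, 85, 85, 83]
0.5 [7, 9, 9, 77, 76, 28, 30, 29, 9, 7, 63, 53, 6, 8, 7, 8, 7]
0.46 [7, 10, 89, 120, 88, 83, 27, 25, 7, 8, 7, 7, 7, 8, 8, 6, 9]
0.42 [8, 9, 91, 123, 86, 84, 10, 10, 9, 8, 10, 66, 59, 65, 70, 67, 6]
0.38 [7, 8, 15, 15, 10, 8, 6, 7, 21, 21, 8, 64, 60, 58, 70, 67, 7]
0.34 [9, 7, 6, 7, 6, 8, 6, 6, 20, 21, 7, 7, 7, 9, 11, 5, 11]
0.3 [-776, -781, -785, -785, -785, -775, -786, -784, -783, -787, -785, -784, -785, -783, -781, -782, -786]
```

```bash
cat >> h.py <<'E'
def Rt(dx):  # tool rot: x along (dx,1,0), z down
    x=np.array([dx,1,0.]); x/=np.linalg.norm(x); z=np.array([0,0,-1.]); y=np.cross(z,x)
    return R.from_matrix(np.stack([x,y,z],1))
def delta(P,Q=None):
    s=sensors.observe(); Rc=R.from_rotvec(s["ee_rot"])
    t=Rc.inv().apply(np.array(P)-s["position"])*100
    w=(Rc.inv()*Q).as_rotvec(degrees=True) if Q is not None else None
    print("t",s["clock"],"pos",np.round(s["position"],4),"F",np.round(s["force"],2),"w",round(s["width"],3))
    print("  txyz",np.round(t,2),"wxyz",None if w is None else np.round(w,2), "toolx",np.round(Rc.as_matrix()[:,0],4),"z",np.round(Rc.as_matrix()[:,2],4))
E
python3 - <<'E'
from h import *
delta((.403,-.3075,.15),Rt(-.020))
E
python3 -m handwheel --help | head -20
```

```text
t 0.6 pos [ 0.1731 -0.6006  0.2407] F [-0.07 -0.11 -0.07] w 1.003
  txyz [ 30.2  -21.79   9.07] wxyz [  0.     0.   -75.07] toolx [ 0.9609  0.277  -0.    ] z [-0.e+00 -1.e-04 -1.e+00]invalid input: not JSON, or not a number
```

```bash
R='{"tx":30.2,"ty":-21.8,"tz":9.1,"wz":-75.1,"claw":0.5}'; python3 -m handwheel '[{"tx":30.2,"ty":-21.8,"tz":9.1,"wz":-75.1,"claw":0.5},{"tx":30.2,"ty":-21.8,"tz":9.1,"wz":-75.1,"claw":0.5},{"tx":30.2,"ty":-21.8,"tz":9.1,"wz":-75.1,"claw":0.5},{"tx":30.2,"ty":-21.8,"tz":9.1,"wz":-75.1,"claw":0.5},{"tx":30.2,"ty":-21.8,"tz":9.1,"wz":-75.1,"claw":0.5},{"tx":30.2,"ty":-21.8,"tz":9.1,"wz":-75.1,"claw":0.5},{"tx":30.2,"ty":-21.8,"tz":9.1,"wz":-75.1,"claw":0.5},{"tx":30.2,"ty":-21.8,"tz":9.1,"wz":-75.1,"claw":0.5},{"tx":30.2,"ty":-21.8,"tz":9.1,"wz":-75.1,"claw":0.5},{"tx":30.2,"ty":-21.8,"tz":9.1,"wz":-75.1,"claw":0.5},{"tx":30.2,"ty":-21.8,"tz":9.1,"wz":-75.1,"claw":0.5},{"tx":30.2,"ty":-21.8,"tz":9.1,"wz":-75.1,"claw":0.5}]' 30
python3 - <<'E'
from h import *
delta((.403,-.3075,.047),Rt(-.020)); print(sensors.observe()["joints"])
im,d=vision.get_image("top"); cv2.imwrite("pics/t1.png",cv2.resize(im[150:260,270:420],None,fx=5,fy=5,interpolation=cv2.INTER_CUBIC))
E
```

```text
t 0.6 pos [ 0.1731 -0.6006  0.2407] F [-0.07 -0.11 -0.07] w 1.003
  txyz [ 30.21 -21.79  19.37] wxyz [  0.     0.   -75.07] toolx [ 0.9609  0.277  -0.    ] z [-0.e+00 -1.e-04 -1.e+00]
[ 1.18743556  0.43450992  0.02502626  1.57319238 -0.01157337  1.13399159
 -0.07510121]invalid input
```

View pics/t1.png

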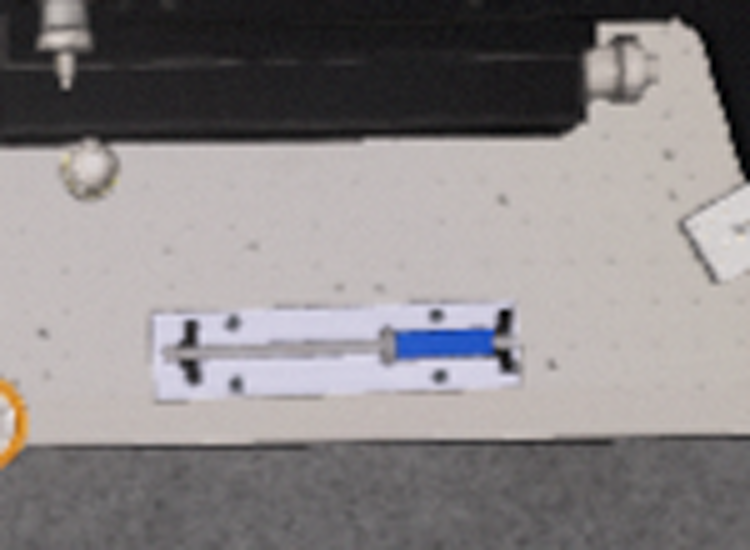

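```bash
python3 -m handwheel '[{"tx":3,"ty":-2,"tz":0.9,"wx":0,"wy":0,"wz":-7,"claw":0.5}]' 30
```

```text
clock: 0.73
position: [0.191, -0.5782, 0.233]
ee_rot: [3.076, 0.611, -0.006]
force: [-0.1, -0.2, -0.5]
width: 0.969
```

Run:
```python
from h import *
delta((.403,-.3075,.15),Rt(-.020))
```

```text
t 0.7333 pos [ 0.191  -0.5782  0.233 ] F [-0.09 -0.2  -0.55] w 0.969
  txyz [ 29.98 -16.95   8.08] wxyz [  0.07   0.38 -68.68] toolx [ 0.9241  0.3822 -0.0045] z [-0.0025 -0.0059 -1.    ]
```

```bash
python3 -m handwheel '[{"tx":3.5,"ty":-2,"tz":1,"wx":0,"wy":0,"wz":-7,"claw":0.5},{"tx":7,"ty":-4,"tz":2,"wx":0,"wy":0,"wz":-14,"claw":0.5},{"tx":10.5,"ty":-6,"tz":3,"wx":0,"wy":0,"wz":-21,"claw":0.5},{"tx":14,"ty":-8,"tz":4,"wx":0,"wy":0,"wz":-28,"claw":0.5},{"tx":17.5,"ty":-10,"tz":5,"wx":0,"wy":0,"wz":-35,"claw":0.5},{"tx":21,"ty":-12,"tz":6,"wx":0,"wy":0,"wz":-42,"claw":0.5},{"tx":24.5,"ty":-14,"tz":7,"wx":0,"wy":0,"wz":-49,"claw":0.5},{"tx":28,"ty":-16,"tz":8,"wx":0,"wy":0,"wz":-56,"claw":0.5},{"tx":30,"ty":-17,"tz":8,"wx":0,"wy":0,"wz":-63,"claw":0.5},{"tx":30,"ty":-17,"tz":8,"wx":0,"wy":0,"wz":-68,"claw":0.5},{"tx":30,"ty":-17,"tz":8,"wx":0,"wy":0,"wz":-68,"claw":0.5}]' 30
python3 - <<'E'
from h import *
delta((.403,-.3075,.047),Rt(-.020)); print(sensors.observe()["joints"])
E
```

```text
clock: 1.65
position: [0.4069, -0.2975, 0.1517]
ee_rot: [-2.192, -2.251, -0.001]
force: [0.4, -0.3, 0.3]
width: 0.497
t 1.65 pos [ 0.4069 -0.2975  0.1517] F [ 0.43 -0.34  0.27] w 0.497
  txyz [-0.99 -0.42 10.47] wxyz [ 0.02 -0.02  0.38] toolx [-2.660e-02  9.996e-01  4.000e-04] z [ 4.e-04  4.e-04 -1.e+00]
[ 0.82958845  0.37319091 -0.38999446  1.94835493  0.18416036  0.85409307
  0.36887646]
```

```bash
python3 -m handwheel '[{"tx":-1,"ty":-0.4,"tz":3,"wx":0,"wy":0,"wz":0.4,"claw":0.5},{"tx":-1,"ty":-0.4,"tz":6,"wx":0,"wy":0,"wz":0.4,"claw":0.5},{"tx":-1,"ty":-0.4,"tz":8.5,"wx":0,"wy":0,"wz":0.4,"claw":0.45},{"tx":-1,"ty":-0.4,"tz":10,"wx":0,"wy":0,"wz":0.4,"claw":0.4},{"tx":-1,"ty":-0.4,"tz":10.45,"wx":0,"wy":0,"wz":0.4,"claw":0.4},{"tx":-1,"ty":-0.4,"tz":10.45,"wx":0,"wy":0,"wz":0.4,"claw":0.4},{"tx":-1,"ty":-0.4,"tz":10.45,"wx":0,"wy":0,"wz":0.4,"claw":0.4}]' 30
python3 - <<'E'
from h import *
delta((.403,-.3075,.047),Rt(-.020))
im,d=vision.get_image("side"); cv2.imwrite("pics/s2.png",cv2.resize(im[140:230,290:400],None,fx=6,fy=6,interpolation=cv2.INTER_CUBIC))
im,d=vision.get_image("top"); cv2.imwrite("pics/t2.png",cv2.resize(im[180:260,290:400],None,fx=6,fy=6,interpolation=cv2.INTER_CUBIC))
E
```

```text
clock: 2.23
position: [0.4021, -0.3098, 0.0479]
ee_rot: [2.21, 2.232, -0.0]
force: [1.1, 0.2, 0.3]
width: 0.4
t 2.2333 pos [ 0.4021 -0.3098  0.0479] F [1.08 0.17 0.34] w 0.4
  txyz [0.23 0.1  0.09] wxyz [ 0.02  0.04 -0.59] toolx [-9.7e-03  1.0e+00 -7.0e-04] z [ 4.e-04 -7.e-04 -1.e+00]
```

View pics/s2.png

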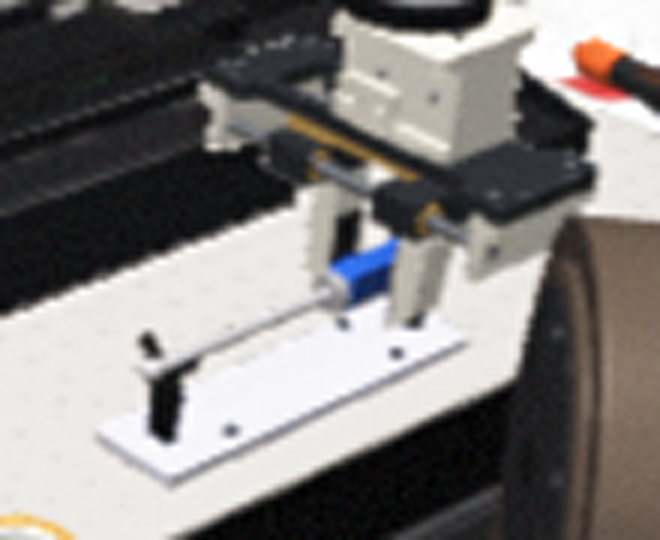

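View pics/t2.png

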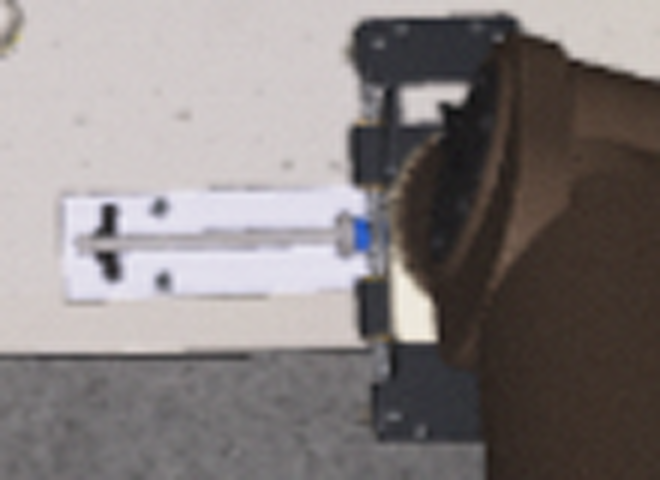

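```bash
python3 -m handwheel '[{"tx":0.2,"ty":0.1,"tz":0.1,"wx":0,"wy":0,"wz":-0.5,"claw":0.4},{"tx":0.2,"ty":0.1,"tz":0.1,"wx":0,"wy":0,"wz":-0.5,"claw":0.4},{"tx":0.2,"ty":0.1,"tz":0.1,"wx":0,"wy":0,"wz":-0.5,"claw":0.3}]' 30
python3 - <<'E'
from h import *
delta((.403,-.3075,.047),Rt(-.020))
E
```

```text
clock: 2.58
position: [0.4033, -0.3071, 0.0468]
ee_rot: [2.197, 2.244, 0.0]
force: [-0.2, 0.5, -0.2]
width: 0.366
t 2.5833 pos [ 0.4033 -0.3071  0.0468] F [-0.17  0.47 -0.15] w 0.366
  txyz [-0.04 -0.03 -0.02] wxyz [0.05 0.03 0.05] toolx [-2.090e-02  9.998e-01 -6.000e-04] z [ 8.e-04 -6.e-04 -1.e+00]
```

Close with low force first so the jaws centre gently, then firm up.

```bash
python3 -m handwheel '[{"tx":0,"ty":0,"tz":0,"wx":0,"wy":0,"wz":0,"claw":0.22},{"tx":0,"ty":0,"tz":0,"wx":0,"wy":0,"wz":0,"claw":0.19},{"tx":0,"ty":0,"tz":0,"wx":0,"wy":0,"wz":0,"claw":0.17},{"tx":0,"ty":0,"tz":0,"wx":0,"wy":0,"wz":0,"claw":0.15},{"tx":0,"ty":0,"tz":0,"wx":0,"wy":0,"wz":0,"claw":0.12},{"tx":0,"ty":0,"tz":0,"wx":0,"wy":0,"wz":0,"claw":0.12}]' 5
python3 - <<'E'
from h import *
delta((.403,-.3075,.047),Rt(-.020))
E
```

```text
clock: 3.08
position: [0.4033, -0.3071, 0.0463]
ee_rot: [2.198, 2.244, 0.0]
force: [1.3, 0.4, 0.5]
width: 0.172
t 3.0833 pos [ 0.4033 -0.3071  0.0463] F [1.28 0.37 0.51] w 0.172
  txyz [-0.04 -0.03 -0.07] wxyz [0.03 0.01 0.04] toolx [-2.080e-02  9.998e-01 -1.000e-04] z [ 5.e-04 -1.e-04 -1.e+00]
```

```bash
python3 -m handwheel '[{"tx":0,"ty":0,"tz":0,"wx":0,"wy":0,"wz":0,"claw":0.1},{"tx":0,"ty":0,"tz":0,"wx":0,"wy":0,"wz":0,"claw":0.1},{"tx":0,"ty":0,"tz":-0.5,"wx":0,"wy":0,"wz":0,"claw":0.1},{"tx":0,"ty":0,"tz":-1.5,"wx":0,"wy":0,"wz":0,"claw":0.1},{"tx":0,"ty":0,"tz":-3.5,"wx":0,"wy":0,"wz":0,"claw":0.1},{"tx":0,"ty":0,"tz":-6,"wx":0,"wy":0,"wz":0,"claw":0.1},{"tx":0,"ty":0,"tz":-7.5,"wx":0,"wy":0,"wz":0,"claw":0.1},{"tx":0,"ty":0,"tz":-8,"wx":0,"wy":0,"wz":0,"claw":0.1},{"tx":0,"ty":0,"tz":-8,"wx":0,"wy":0,"wz":0,"claw":0.1}]' 40
python3 - <<'E'
from h import *
delta((.449,-.0126,.1266),Rt(-.043)); print(sensors.observe()["ft_torque"])
im,d=vision.get_image("side"); cv2.imwrite("pics/s3.png",cv2.resize(im[110:230,270:400],None,fx=5,fy=5,interpolation=cv2.INTER_CUBIC))
E
```

```text
clock: 3.83
position: [0.4034, -0.3076, 0.1278]
ee_rot: [2.197, 2.242, 0.0]
force: [0.5, 0.4, -1.7]
width: 0.168
t 3.8333 pos [ 0.4034 -0.3076  0.1278] F [ 0.53  0.36 -1.65] w 0.168
  txyz [29.4   5.16  0.08] wxyz [ 0.11  0.1  -1.3 ] toolx [-0.0203  0.9998 -0.0018] z [ 0.0019 -0.0017 -1.    ]
[-0.08186294 -0.09195009  0.01263249]
```

View pics/s3.png

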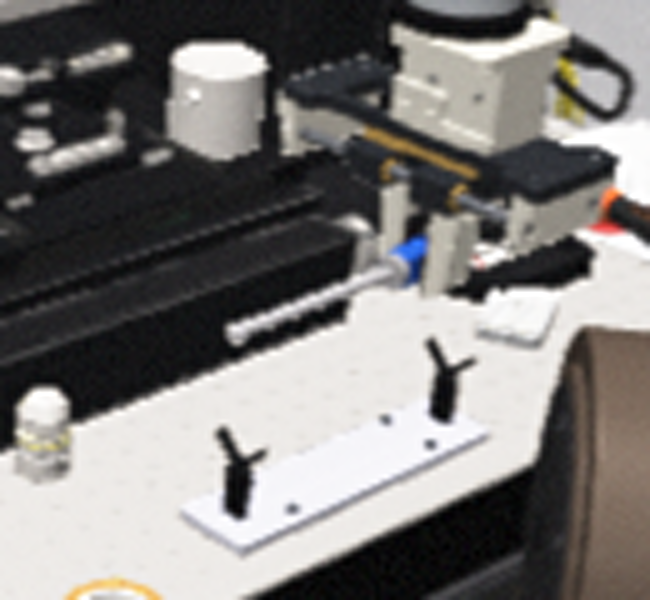

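```bash
python3 -m handwheel '[{"tx":1.5,"ty":0.3,"tz":0,"wx":0,"wy":0,"wz":-0.2,"claw":0.1},{"tx":4.5,"ty":0.8,"tz":0,"wx":0,"wy":0,"wz":-0.3,"claw":0.1},{"tx":8,"ty":1.4,"tz":0,"wx":0,"wy":0,"wz":-0.4,"claw":0.1},{"tx":12,"ty":2.1,"tz":0,"wx":0,"wy":0,"wz":-0.6,"claw":0.1},{"tx":16,"ty":2.8,"tz":0,"wx":0,"wy":0,"wz":-0.8,"claw":0.1},{"tx":20,"ty":3.5,"tz":0,"wx":0,"wy":0,"wz":-1,"claw":0.1},{"tx":24,"ty":4.2,"tz":0,"wx":0,"wy":0,"wz":-1.2,"claw":0.1},{"tx":27,"ty":4.7,"tz":0,"wx":0,"wy":0,"wz":-1.3,"claw":0.1},{"tx":29,"ty":5.1,"tz":0,"wx":0,"wy":0,"wz":-1.3,"claw":0.1},{"tx":29.4,"ty":5.2,"tz":0,"wx":0,"wy":0,"wz":-1.3,"claw":0.1},{"tx":29.4,"ty":5.2,"tz":0,"wx":0,"wy":0,"wz":-1.3,"claw":0.1}]' 40
python3 - <<'E'
from h import *
delta((.449,-.0126,.0493),Rt(-.043))
E
```

```text
clock: 4.8
position: [0.4483, -0.0105, 0.1253]
ee_rot: [-2.168, -2.272, 0.001]
force: [-0.6, 0.1, -1.4]
width: 0.17
t 4.8 pos [ 0.4483 -0.0105  0.1253] F [-0.56  0.07 -1.39] w 0.17
  txyz [-0.22  0.07  7.6 ] wxyz [-0.1  -0.04  0.22] toolx [-4.680e-02  9.989e-01  6.000e-04] z [-1.8e-03  5.0e-04 -1.0e+00]
```

```bash
python3 -m handwheel '[{"tx":-0.1,"ty":0.1,"tz":1.5,"wx":0,"wy":0,"wz":0,"claw":0.1},{"tx":-0.2,"ty":0.1,"tz":4,"wx":0,"wy":0,"wz":0.1,"claw":0.1},{"tx":-0.2,"ty":0.1,"tz":6,"wx":0,"wy":0,"wz":0.1,"claw":0.1},{"tx":-0.2,"ty":0.1,"tz":7.2,"wx":0,"wy":0,"wz":0.1,"claw":0.1},{"tx":-0.2,"ty":0.1,"tz":7.5,"wx":0,"wy":0,"wz":0.1,"claw":0.1},{"tx":-0.2,"ty":0.1,"tz":7.5,"wx":0,"wy":0,"wz":0.1,"claw":0.1},{"tx":-0.2,"ty":0.1,"tz":7.5,"wx":0,"wy":0,"wz":0.1,"claw":0.1}]' 40
python3 - <<'E'
from h import *
delta((.449,-.0126,.0493),Rt(-.043))
for n,b in (("side",(140,240,260,300)),("top",(130,250,180,240))):
    im,d=vision.get_image(n); cv2.imwrite(f"pics/{n}4raw.png",im)
    cv2.imwrite(f"pics/{n}4.png",cv2.resize(im[(200 if n=="side" else 180):(290 if n=="side" else 240),(140 if n=="side" else 130):(250 if n=="side" else 250)],None,fx=6.5,fy=6.5,interpolation=cv2.INTER_CUBIC))
E
```

```text
clock: 5.38
position: [0.4498, -0.0148, 0.0513]
ee_rot: [-2.176, -2.266, 0.001]
force: [-0.4, 1.4, -0.5]
width: 0.169
t 5.3833 pos [ 0.4498 -0.0148  0.0513] F [-0.42  1.44 -0.53] w 0.169
  txyz [ 0.23 -0.07  0.2 ] wxyz [-0.03  0.02 -0.14] toolx [-4.050e-02  9.992e-01 -3.000e-04] z [-6.e-04 -3.e-04 -1.e+00]
```

View pics/side4.png

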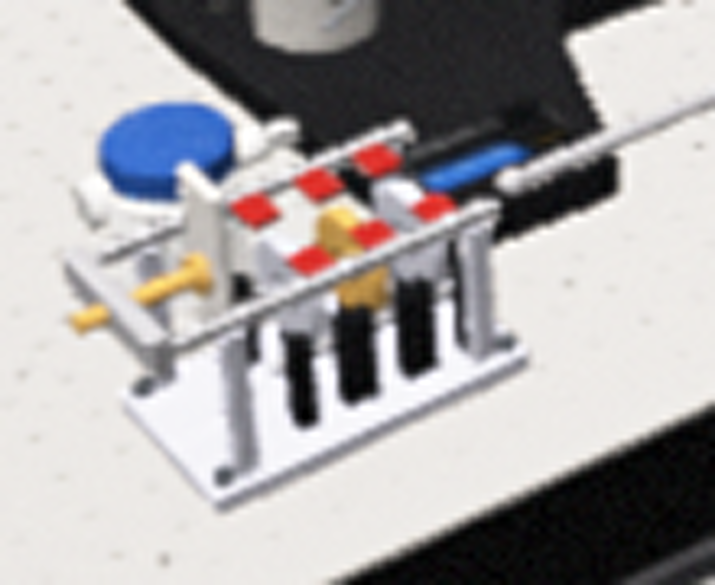

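View pics/top4.png

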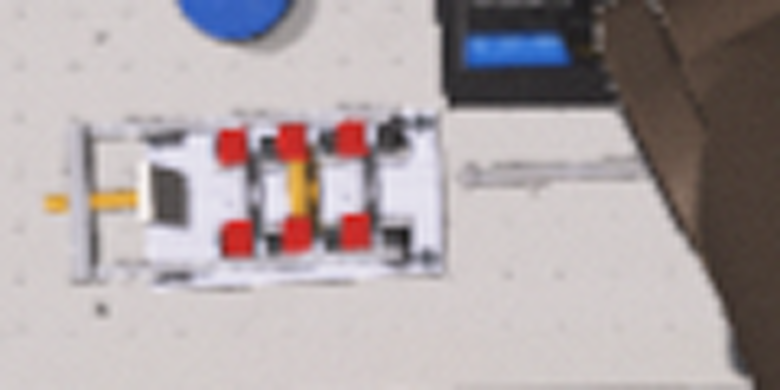

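```bash
cat > rodchk.py <<'E'
from h import *
import sys
s=sensors.observe(); Rc=R.from_rotvec(s["ee_rot"]); X=Rc.as_matrix()[:,0]; Z=Rc.as_matrix()[:,2]
c=s["position"]-Z*.0057
def predict(n,xs): return proj(n,np.array([c+X*x for x in xs]))
E
python3 - <<'E'
from rodchk import *
for n in("top","side"):
    print(n,np.round(predict(n,[.08,.12,.14,.16]),2).tolist())
    im=cv2.imread(f"pics/{n}4raw.png").astype(int)
    p=predict(n,[.09,.11,.13,.145])
    for u,v in p:
        u,v=int(round(u)),int(round(v)); print(u,v-6,im[v-6:v+8,u].sum(1).__floordiv__(3).tolist())
E
```

```text
top [[227.18, 205.06], [213.31, 205.89], [206.38, 206.31], [199.45, 206.72]]
224 199 [204, 205, 203, 204, 195, 164, 173, 177, 169, 205, 204, 204, 207, 202]
217 200 [206, 207, 207, 207, 197, 176, 184, 179, 207, 208, 205, 206, 205, 206]
210 200 [204, 205, 206, 204, 191, 156, 176, 166, 163, 205, 207, 205, 206, 207]
205 200 [205, 206, 205, 206, 201, 184, 173, 180, 170, 203, 206, 206, 207, 206]
side [[240.01, 217.39], [227.5, 222.76], [221.06, 225.53], [214.47, 228.36]]
237 213 [235, 235, 234, 232, 224, 215, 215, 176, 168, 235, 237, 236, 237, 236]
231 215 [179, 157, 67, 47, 39, 110, 223, 212, 152, 119, 40, 13, 16, 21]
224 218 [31, 25, 25, 38, 31, 112, 225, 210, 152, 120, 42, 19, 19, 18]
219 220 [29, 29, 73, 110, 98, 109, 223, 217, 183, 121, 39, 17, 20, 15]
```

Run:
```python
from h import *
S={};T={}
for n,box in (("top",(150,190,195,225)),("side",(150,215,225,250))):
    i=cv2.imread(f"pics/{n}4raw.png").astype(float); w=np.clip(i[...,2]-2.2*i[...,1],0,None)
    B=np.array(blobs(w,*box))[:,:2]; print(n,np.round(B,2).tolist(), len(B))
    if n=="top": top=np.array([onz("top",b,.0795) for b in B])
    else: sd=B
P=proj("side",top-[0,0,.0015])
nrm=np.array([.395,.919])
for k,p in enumerate(P):
    j=np.argmin(np.linalg.norm(sd-p,axis=1)); print(np.round(top[k],4),np.round(sd[j]-p,2),round((sd[j]-p)@nrm,2))
x=top[top[:,0]>.44]; y=top[top[:,0]<.44]
x=x[np.argsort(x[:,1])]; y=y[np.argsort(y[:,1])]; m=(x+y)/2; print(np.round(m,4)); f=np.polyfit(m[:,1],m[:,0],1); print(f)
print("cross slope",np.round((x-y)[:,1]/(x-y)[:,0],4))
```

```text
top [[174.39, 201.4], [183.6, 200.84], [165.29, 201.92], [184.27, 214.89], [166.19, 216.01], [175.23, 215.51]] 6
side [[197.65, 224.25], [188.56, 227.88], [178.64, 231.83], [206.28, 231.25], [196.69, 235.44], [187.33, 239.49]] 6
[0.459  0.2136 0.0795] [ 1.75 -0.22] 0.49
[0.4601 0.1874 0.0795] [ 1.55 -0.02] 0.6
[0.458  0.2395 0.0795] [ 1.31 -0.13] 0.4
[0.4202 0.1856 0.0795] [ 1.46 -0.59] 0.03
[0.418  0.237  0.0795] [ 1.21 -0.41] 0.1
[0.4189 0.2113 0.0795] [ 1.05 -0.41] 0.04
[[0.4401 0.1865 0.0795]
 [0.4389 0.2124 0.0795]
 [0.438  0.2382 0.0795]]
[-0.041842    0.44789829]
cross slope [0.0434 0.0569 0.0628]
```

```bash
python3 -m handwheel '[{"tx":0.2,"ty":-0.05,"tz":0.2,"wx":0,"wy":0,"wz":-0.2,"claw":0.1},{"tx":0.2,"ty":-0.05,"tz":0.2,"wx":0,"wy":0,"wz":-0.2,"claw":0.1},{"tx":0.2,"ty":-0.05,"tz":0.2,"wx":0,"wy":0,"wz":-0.2,"claw":0.1},{"tx":0.2,"ty":-0.05,"tz":0.2,"wx":0,"wy":0,"wz":-0.2,"claw":0.1}]' 40
cat > ax.py <<'E'
from h import *
A=np.array([.43935,.2124]); SL=-.044
def st(z=.0493,SLx=SL,Ax=A[0]):
    s=sensors.observe(); p=s["position"]; Rc=R.from_rotvec(s["ee_rot"]).as_matrix()
    d=np.array([SLx,1])/np.hypot(SLx,1); rel=p[:2]-np.array([Ax,A[1]]); al=rel@d; lat=rel@np.array([d[1],-d[0]])
    tip=p+Rc[:,0]*.16; rt=tip[:2]-np.array([Ax,A[1]])
    print("t",round(s["clock"],2),"tip rackx %.1f lat %.2f | handle lat %.2f z-err %.2f | tip dz %.2f slope %.4f roll %.4f"%(1e3*(rt@d),1e3*(rt@np.array([d[1],-d[0]])),1e3*lat,1e3*(p[2]-z),1e3*Rc[2,0]*.16,Rc[0,0],Rc[2,1]),"F",np.round(s["force"],2),"T",np.round(s["ft_torque"],3))
E
python3 -c "
from ax import *
st()"
```

```text
clock: 5.82
position: [0.4495, -0.012, 0.0495]
ee_rot: [2.17, 2.271, 0.0]
force: [-0.8, -0.2, -1.0]
width: 0.176
t 5.82 tip rackx -64.6 lat 0.07 | handle lat 0.27 z-err 0.17 | tip dz -0.03 slope -0.0453 roll 0.0004 F [-0.79 -0.15 -1.  ] T [-0.064 -0.024 -0.001]
```

```bash
python3 -m handwheel '[{"tx":0.4,"ty":0,"tz":0,"wx":0,"wy":0,"wz":0,"claw":0.1},{"tx":1,"ty":0,"tz":0,"wx":0,"wy":0,"wz":0,"claw":0.1},{"tx":1.6,"ty":0,"tz":0,"wx":0,"wy":0,"wz":0,"claw":0.1},{"tx":2.2,"ty":0,"tz":0,"wx":0,"wy":0,"wz":0,"claw":0.1},{"tx":2.6,"ty":0,"tz":0,"wx":0,"wy":0,"wz":0,"claw":0.1},{"tx":2.7,"ty":0,"tz":0,"wx":0,"wy":0,"wz":0,"claw":0.1},{"tx":2.7,"ty":0,"tz":0,"wx":0,"wy":0,"wz":0,"claw":0.1},{"tx":2.7,"ty":0,"tz":0,"wx":0,"wy":0,"wz":0,"claw":0.1}]' 40
python3 - <<'E'
from ax import *
st()
for n in ("side","top"):
    im,d=vision.get_image(n); cv2.imwrite(f"pics/{n}5raw.png",im)
    cv2.imwrite(f"pics/{n}5.png",cv2.resize(im[(200 if n=="side" else 180):(290 if n=="side" else 240),(140 if n=="side" else 130):(250 if n=="side" else 250)],None,fx=6.5,fy=6.5,interpolation=cv2.INTER_CUBIC))
E
```

```text
clock: 6.48
position: [0.4481, 0.0149, 0.0492]
ee_rot: [2.171, 2.271, -0.0]
force: [1.0, -1.6, -1.7]
width: 0.175
t 6.48 tip rackx -37.7 lat -0.14 | handle lat 0.08 z-err -0.13 | tip dz -0.03 slope -0.0453 roll -0.0001 F [ 1.01 -1.56 -1.67] T [-0.048 -0.087 -0.037]
```

View pics/side5.png

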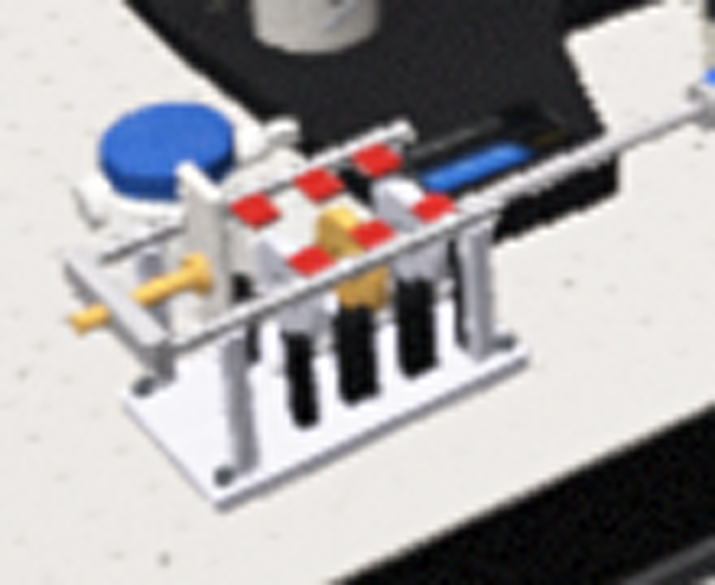

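View pics/top5.png

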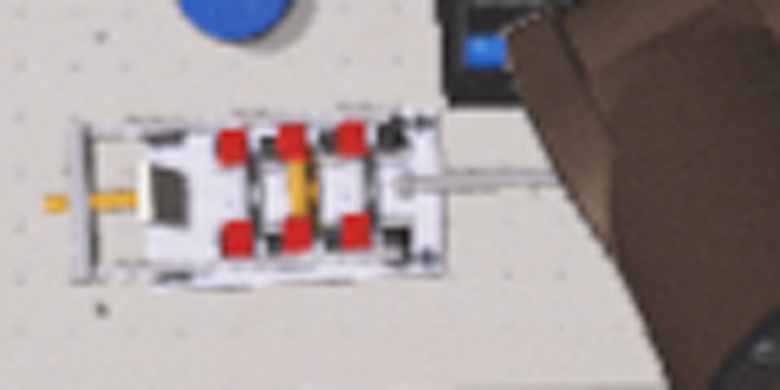

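```bash
python3 -m handwheel '[{"tx":0.3,"ty":0,"tz":0,"wx":0,"wy":0,"wz":0,"claw":0.1},{"tx":0.6,"ty":0,"tz":0,"wx":0,"wy":0,"wz":0,"claw":0.1},{"tx":0.9,"ty":0,"tz":0,"wx":0,"wy":0,"wz":0,"claw":0.1},{"tx":1.2,"ty":0,"tz":0,"wx":0,"wy":0,"wz":0,"claw":0.1},{"tx":1.2,"ty":0,"tz":0,"wx":0,"wy":0,"wz":0,"claw":0.1},{"tx":1.2,"ty":0,"tz":0,"wx":0,"wy":0,"wz":0,"claw":0.1}]' 40
python3 -c "
from ax import *
st()"
python3 -m handwheel '[{"tx":0.2,"ty":0,"tz":0,"wx":0,"wy":0,"wz":0,"claw":0.1},{"tx":0.4,"ty":0,"tz":0,"wx":0,"wy":0,"wz":0,"claw":0.1},{"tx":0.4,"ty":0,"tz":0,"wx":0,"wy":0,"wz":0,"claw":0.1}]' 40
python3 -c "
from ax import *
st()"
```

```text
clock: 7.08
position: [0.4476, 0.0272, 0.0492]
ee_rot: [2.17, 2.272, -0.0]
force: [-0.7, -0.1, -1.8]
width: 0.176
t 7.08 tip rackx -25.4 lat -0.16 | handle lat 0.10 z-err -0.07 | tip dz -0.00 slope -0.0456 roll 0.0000 F [-0.65 -0.09 -1.81] T [-0.094 -0.102  0.034]
clock: 7.33
position: [0.4475, 0.0314, 0.0493]
ee_rot: [-2.17, -2.271, -0.0]
force: [-0.2, 0.0, -0.6]
width: 0.169
t 7.33 tip rackx -21.2 lat -0.07 | handle lat 0.16 z-err -0.05 | tip dz 0.03 slope -0.0454 roll 0.0002 F [-0.17  0.04 -0.62] T [ 0.019 -0.095  0.025]
```

```bash
python3 -m handwheel '[{"tx":0.3,"ty":0,"tz":0,"wx":0,"wy":0,"wz":0,"claw":0.1},{"tx":0.6,"ty":0,"tz":0,"wx":0,"wy":0,"wz":0,"claw":0.1},{"tx":0.9,"ty":0,"tz":0,"wx":0,"wy":0,"wz":0,"claw":0.1},{"tx":1.2,"ty":0,"tz":0,"wx":0,"wy":0,"wz":0,"claw":0.1},{"tx":1.2,"ty":0,"tz":0,"wx":0,"wy":0,"wz":0,"claw":0.1}]' 40
python3 -c "
from ax import *
st()"
python3 -m handwheel '[{"tx":0.3,"ty":0,"tz":0,"wx":0,"wy":0,"wz":0,"claw":0.1},{"tx":0.6,"ty":0,"tz":0,"wx":0,"wy":0,"wz":0,"claw":0.1},{"tx":0.9,"ty":0,"tz":0,"wx":0,"wy":0,"wz":0,"claw":0.1},{"tx":0.9,"ty":0,"tz":0,"wx":0,"wy":0,"wz":0,"claw":0.1}]' 40
python3 - <<'E'
from ax import *
st()
for n in ("side","top"):
    im,d=vision.get_image(n); cv2.imwrite(f"pics/{n}6raw.png",im)
    cv2.imwrite(f"pics/{n}6.png",cv2.resize(im[(200 if n=="side" else 180):(290 if n=="side" else 240),(140 if n=="side" else 130):(250 if n=="side" else 250)],None,fx=6.5,fy=6.5,interpolation=cv2.INTER_CUBIC))
E
```

```text
clock: 7.75
position: [0.4469, 0.0438, 0.0493]
ee_rot: [-2.17, -2.272, -0.001]
force: [0.2, -0.2, -1.8]
width: 0.172
t 7.75 tip rackx -8.8 lat -0.17 | handle lat 0.16 z-err -0.03 | tip dz 0.06 slope -0.0460 roll 0.0002 F [ 0.23 -0.24 -1.82] T [-0.06  -0.148 -0.018]
clock: 8.08
position: [0.4465, 0.0527, 0.0493]
ee_rot: [-2.17, -2.272, -0.001]
force: [-0.1, 0.4, -0.8]
width: 0.172
t 8.08 tip rackx 0.2 lat -0.16 | handle lat 0.14 z-err -0.03 | tip dz 0.06 slope -0.0458 roll 0.0002 F [-0.14  0.35 -0.83] T [-0.083 -0.143 -0.01 ]
```

View pics/side6.png

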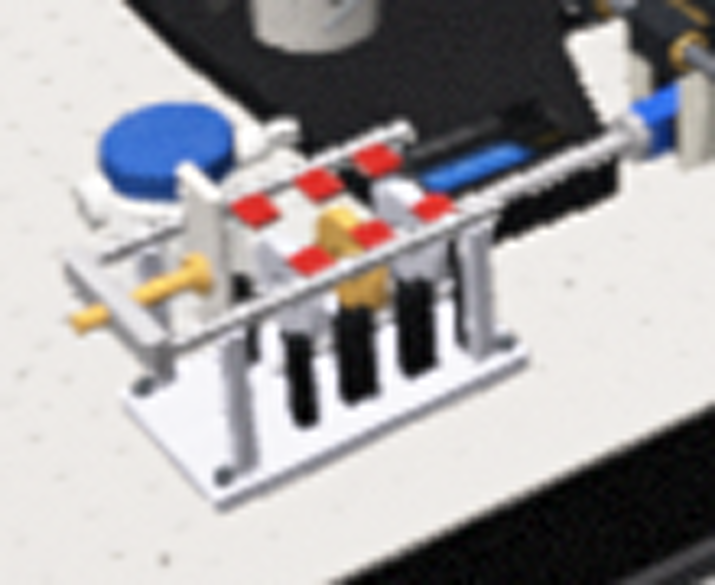

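View pics/top6.png

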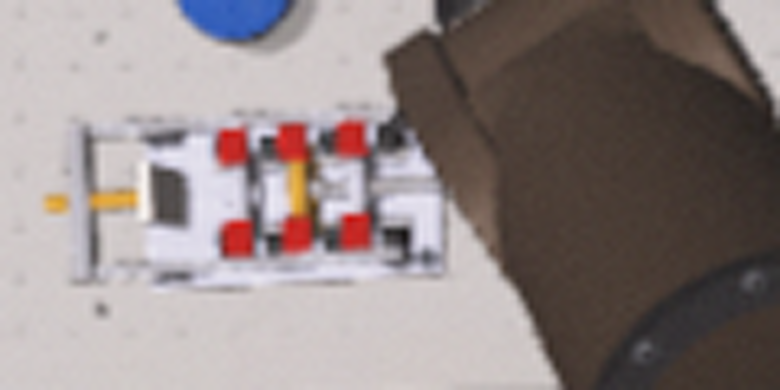

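```bash
python3 -m handwheel '[{"tx":0.3,"ty":0,"tz":0,"wx":0,"wy":0,"wz":0,"claw":0.1},{"tx":0.6,"ty":0,"tz":0,"wx":0,"wy":0,"wz":0,"claw":0.1},{"tx":0.6,"ty":0,"tz":0,"wx":0,"wy":0,"wz":0,"claw":0.1}]' 40
python3 -c "
from ax import *
st()"
python3 -m handwheel '[{"tx":0.3,"ty":0,"tz":0,"wx":0,"wy":0,"wz":0,"claw":0.1},{"tx":0.6,"ty":0,"tz":0,"wx":0,"wy":0,"wz":0,"claw":0.1},{"tx":0.6,"ty":0,"tz":0,"wx":0,"wy":0,"wz":0,"claw":0.1}]' 40
python3 -c "
from ax import *
st()"
python3 -m handwheel '[{"tx":0.3,"ty":0,"tz":0,"wx":0,"wy":0,"wz":0,"claw":0.1},{"tx":0.6,"ty":0,"tz":0,"wx":0,"wy":0,"wz":0,"claw":0.1},{"tx":0.8,"ty":0,"tz":0,"wx":0,"wy":0,"wz":0,"claw":0.1},{"tx":0.8,"ty":0,"tz":0,"wx":0,"wy":0,"wz":0,"claw":0.1}]' 40
python3 - <<'E'
from ax import *
st()
for n in ("side","top"):
    im,d=vision.get_image(n); cv2.imwrite(f"pics/{n}7raw.png",im)
    cv2.imwrite(f"pics/{n}7.png",cv2.resize(im[(200 if n=="side" else 180):(290 if n=="side" else 240),(140 if n=="side" else 130):(250 if n=="side" else 250)],None,fx=6.5,fy=6.5,interpolation=cv2.INTER_CUBIC))
E
```

```text
clock: 8.43
position: [0.4463, 0.0586, 0.0493]
ee_rot: [-2.17, -2.272, -0.001]
force: [0.4, -0.5, -1.7]
width: 0.172
t 8.43 tip rackx 6.1 lat -0.10 | handle lat 0.17 z-err -0.02 | tip dz 0.06 slope -0.0456 roll 0.0003 F [ 0.38 -0.5  -1.67] T [ 0.026 -0.091 -0.034]
clock: 8.68
position: [0.446, 0.0647, 0.0493]
ee_rot: [-2.17, -2.272, -0.001]
force: [0.2, 0.3, -2.7]
width: 0.173
t 8.68 tip rackx 12.1 lat -0.16 | handle lat 0.13 z-err -0.04 | tip dz 0.07 slope -0.0458 roll 0.0002 F [ 0.19  0.29 -2.72] T [-0.026 -0.119 -0.018]
clock: 9.02
position: [0.4456, 0.0725, 0.0493]
ee_rot: [-2.17, -2.272, -0.001]
force: [-0.8, -0.8, -1.6]
width: 0.17
t 9.02 tip rackx 20.0 lat -0.14 | handle lat 0.14 z-err -0.03 | tip dz 0.04 slope -0.0457 roll 0.0002 F [-0.77 -0.82 -1.64] T [-0.07  -0.116  0.043]
```

View pics/top7.png

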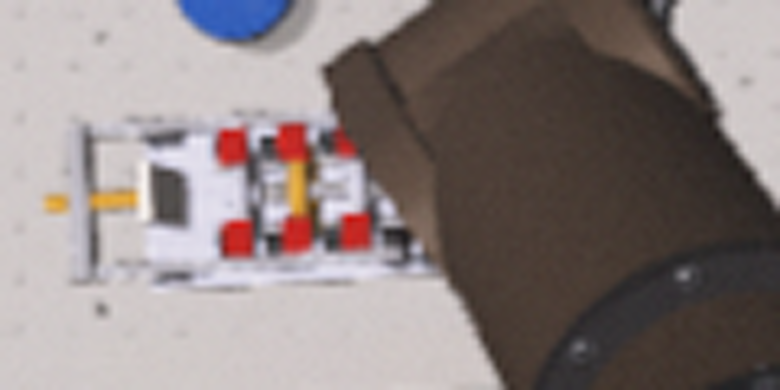

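```bash
python3 -m handwheel '[{"tx":0.3,"ty":0,"tz":0,"wx":0,"wy":0,"wz":0,"claw":0.1},{"tx":0.6,"ty":0,"tz":0,"wx":0,"wy":0,"wz":0,"claw":0.1},{"tx":0.6,"ty":0,"tz":0,"wx":0,"wy":0,"wz":0,"claw":0.1}]' 40
python3 -c "
from ax import *
st()"
python3 -m handwheel '[{"tx":0.3,"ty":0,"tz":0,"wx":0,"wy":0,"wz":0,"claw":0.1},{"tx":0.6,"ty":0,"tz":0,"wx":0,"wy":0,"wz":0,"claw":0.1},{"tx":0.6,"ty":0,"tz":0,"wx":0,"wy":0,"wz":0,"claw":0.1}]' 40
python3 -c "
from ax import *
st()"
python3 -m handwheel '[{"tx":0.3,"ty":0,"tz":0,"wx":0,"wy":0,"wz":0,"claw":0.1},{"tx":0.6,"ty":0,"tz":0,"wx":0,"wy":0,"wz":0,"claw":0.1},{"tx":0.6,"ty":0,"tz":0,"wx":0,"wy":0,"wz":0,"claw":0.1}]' 40
python3 - <<'E'
from ax import *
st()
for n in ("side","top"):
    im,d=vision.get_image(n); cv2.imwrite(f"pics/{n}8raw.png",im)
    cv2.imwrite(f"pics/{n}8.png",cv2.resize(im[(200 if n=="side" else 180):(290 if n=="side" else 240),(140 if n=="side" else 130):(250 if n=="side" else 250)],None,fx=6.5,fy=6.5,interpolation=cv2.INTER_CUBIC))
E
```

```text
clock: 9.37
position: [0.4454, 0.0786, 0.0493]
ee_rot: [-2.17, -2.271, -0.001]
force: [0.5, 0.4, -1.5]
width: 0.172
t 9.37 tip rackx 26.1 lat -0.13 | handle lat 0.14 z-err -0.02 | tip dz 0.07 slope -0.0456 roll 0.0003 F [ 0.49  0.36 -1.5 ] T [-0.041 -0.125 -0.001]
clock: 9.62
position: [0.4451, 0.0847, 0.0493]
ee_rot: [-2.17, -2.272, -0.001]
force: [0.6, -0.5, -1.9]
width: 0.174
t 9.62 tip rackx 32.1 lat -0.16 | handle lat 0.13 z-err -0.03 | tip dz 0.06 slope -0.0458 roll 0.0003 F [ 0.64 -0.49 -1.94] T [-0.017 -0.11  -0.036]
clock: 9.87
position: [0.4448, 0.0906, 0.0493]
ee_rot: [-2.17, -2.272, -0.001]
force: [0.1, -0.5, -0.4]
width: 0.167
t 9.87 tip rackx 38.1 lat -0.18 | handle lat 0.11 z-err -0.03 | tip dz 0.06 slope -0.0458 roll 0.0002 F [ 0.14 -0.46 -0.43] T [-0.014 -0.1   -0.018]
```

View pics/top8.png

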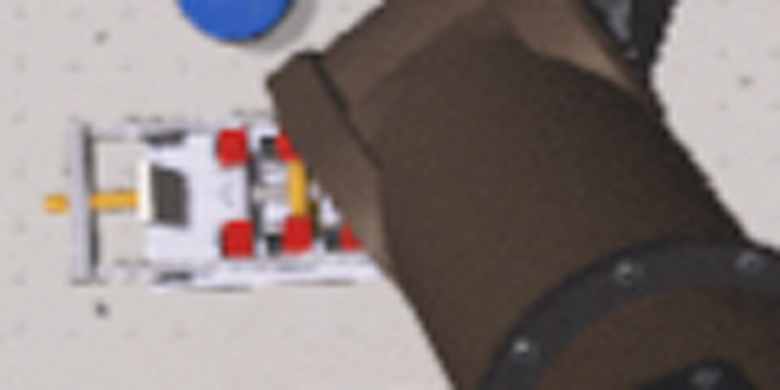

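View pics/side8.png

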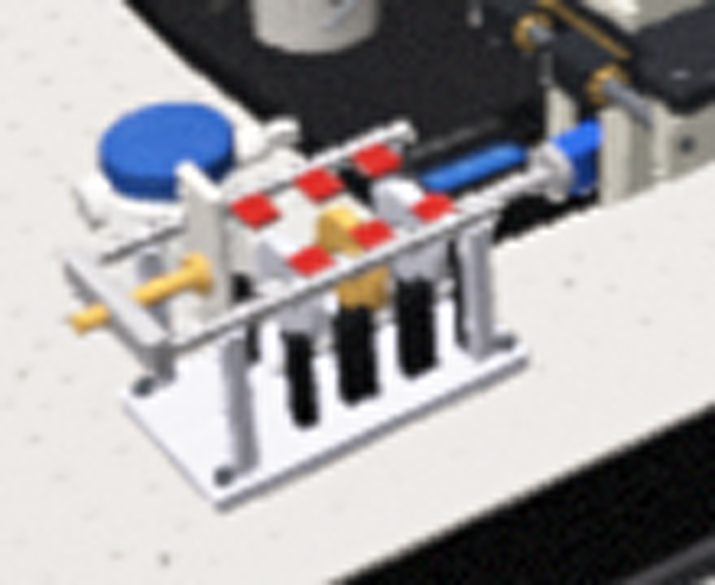

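```bash
python3 -m handwheel '[{"tx":0.3,"ty":0,"tz":0,"wx":0,"wy":0,"wz":0,"claw":0.1},{"tx":0.6,"ty":0,"tz":0,"wx":0,"wy":0,"wz":0,"claw":0.1},{"tx":0.8,"ty":0,"tz":0,"wx":0,"wy":0,"wz":0,"claw":0.1},{"tx":0.8,"ty":0,"tz":0,"wx":0,"wy":0,"wz":0,"claw":0.1},{"tx":0.8,"ty":0,"tz":0,"wx":0,"wy":0,"wz":0,"claw":0.1}]' 40
python3 -c "
from ax import *
st()"
python3 -m handwheel '[{"tx":0.2,"ty":0,"tz":0,"wx":0,"wy":0,"wz":0,"claw":0.1},{"tx":0.3,"ty":0,"tz":0,"wx":0,"wy":0,"wz":0,"claw":0.1},{"tx":0.3,"ty":0,"tz":0,"wx":0,"wy":0,"wz":0,"claw":0.1}]' 40
python3 -c "
from ax import *
st()"
python3 -m handwheel '[{"tx":0.2,"ty":0,"tz":0,"wx":0,"wy":0,"wz":0,"claw":0.1},{"tx":0.3,"ty":0,"tz":0,"wx":0,"wy":0,"wz":0,"claw":0.1},{"tx":0.3,"ty":0,"tz":0,"wx":0,"wy":0,"wz":0,"claw":0.1}]' 40
python3 -c "
from ax import *
st()"
python3 -m handwheel '[{"tx":0.2,"ty":0,"tz":0,"wx":0,"wy":0,"wz":0,"claw":0.1},{"tx":0.3,"ty":0,"tz":0,"wx":0,"wy":0,"wz":0,"claw":0.1},{"tx":0.3,"ty":0,"tz":0,"wx":0,"wy":0,"wz":0,"claw":0.1}]' 40
python3 -c "
from ax import *
st()"
```

```text
clock: 10.38
position: [0.4444, 0.0981, 0.0492]
ee_rot: [-2.17, -2.272, 0.0]
force: [-0.6, 0.9, -1.0]
width: 0.17
t 10.38 tip rackx 45.6 lat -0.26 | handle lat 0.00 z-err -0.10 | tip dz -0.00 slope -0.0456 roll -0.0000 F [-0.62  0.86 -0.98] T [-0.045 -0.108  0.034]
clock: 10.63
position: [0.4443, 0.1011, 0.0492]
ee_rot: [-2.171, -2.271, -0.0]
force: [0.5, 0.6, -1.6]
width: 0.173
t 10.63 tip rackx 48.6 lat -0.15 | handle lat 0.06 z-err -0.06 | tip dz 0.02 slope -0.0453 roll 0.0001 F [ 0.5   0.58 -1.59] T [-0.072 -0.148  0.056]
clock: 10.88
position: [0.4442, 0.1042, 0.0492]
ee_rot: [2.17, 2.271, 0.0]
force: [-0.2, 0.4, -1.7]
width: 0.17
t 10.88 tip rackx 51.7 lat -0.15 | handle lat 0.08 z-err -0.05 | tip dz 0.02 slope -0.0454 roll 0.0002 F [-0.24  0.39 -1.68] T [-0.047 -0.121  0.02 ]
clock: 11.13
position: [0.444, 0.1072, 0.0492]
ee_rot: [-2.17, -2.271, -0.0]
force: [0.4, 0.7, -0.2]
width: 0.17
t 11.13 tip rackx 54.6 lat -0.19 | handle lat 0.04 z-err -0.07 | tip dz 0.02 slope -0.0454 roll 0.0001 F [ 0.36  0.7  -0.22] T [-0.056 -0.089 -0.   ]
```

```bash
python3 -m handwheel '[{"tx":0.2,"ty":0,"tz":0,"wx":0,"wy":0,"wz":0,"claw":0.1},{"tx":0.3,"ty":0,"tz":0,"wx":0,"wy":0,"wz":0,"claw":0.1},{"tx":0.3,"ty":0,"tz":0,"wx":0,"wy":0,"wz":0,"claw":0.1}]' 40
python3 -c "
from ax import *
st()"
python3 -m handwheel '[{"tx":0.2,"ty":0,"tz":0,"wx":0,"wy":0,"wz":0,"claw":0.1},{"tx":0.3,"ty":0,"tz":0,"wx":0,"wy":0,"wz":0,"claw":0.1},{"tx":0.3,"ty":0,"tz":0,"wx":0,"wy":0,"wz":0,"claw":0.1}]' 40
python3 - <<'E'
from ax import *
st()
for n in ("side","top"):
    im,d=vision.get_image(n); cv2.imwrite(f"pics/{n}9raw.png",im)
    cv2.imwrite(f"pics/{n}9.png",cv2.resize(im[(200 if n=="side" else 180):(290 if n=="side" else 240),(140 if n=="side" else 130):(250 if n=="side" else 250)],None,fx=6.5,fy=6.5,interpolation=cv2.INTER_CUBIC))
E
```

```text
clock: 11.38
position: [0.4438, 0.1096, 0.0491]
ee_rot: [2.171, 2.271, -0.001]
force: [0.1, -2.7, -0.6]
width: 0.171
t 11.38 tip rackx 57.1 lat -0.25 | handle lat -0.09 z-err -0.15 | tip dz -0.10 slope -0.0449 roll -0.0003 F [ 0.12 -2.67 -0.65] T [-0.613 -0.171 -0.072]
clock: 11.63
position: [0.4437, 0.1128, 0.0492]
ee_rot: [2.171, 2.271, -0.0]
force: [0.4, -3.5, -0.4]
width: 0.172
t 11.63 tip rackx 60.3 lat -0.23 | handle lat -0.05 z-err -0.11 | tip dz -0.04 slope -0.0451 roll -0.0001 F [ 0.38 -3.55 -0.37] T [-0.721 -0.168 -0.029]
```

View pics/top9.png

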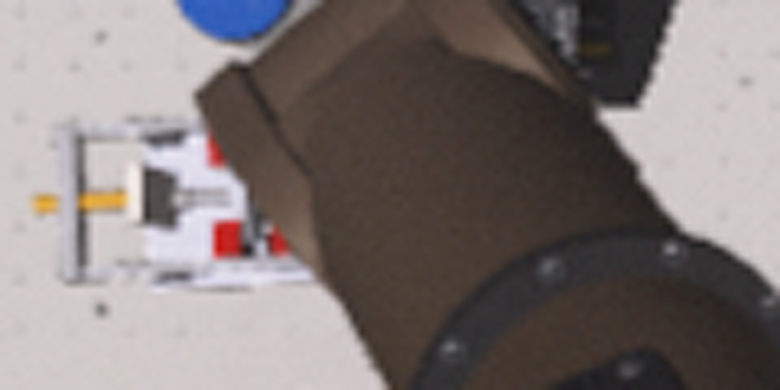

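```bash
python3 -m handwheel '[{"tx":0.2,"ty":0,"tz":0,"wx":0,"wy":0,"wz":0,"claw":0.1},{"tx":0.4,"ty":0,"tz":0,"wx":0,"wy":0,"wz":0,"claw":0.1},{"tx":0.4,"ty":0,"tz":0,"wx":0,"wy":0,"wz":0,"claw":0.1}]' 40
python3 -c "
from ax import *
st()"
python3 -m handwheel '[{"tx":0.15,"ty":0,"tz":0,"wx":0,"wy":0,"wz":0,"claw":0.1},{"tx":0.2,"ty":0,"tz":0,"wx":0,"wy":0,"wz":0,"claw":0.1},{"tx":0.2,"ty":0,"tz":0,"wx":0,"wy":0,"wz":0,"claw":0.1}]' 40
python3 - <<'E'
from ax import *
st()
E
```

```text
clock: 11.98
position: [0.4435, 0.1171, 0.0492]
ee_rot: [-2.171, -2.271, 0.0]
force: [0.1, -3.8, -1.1]
width: 0.171
t 11.98 tip rackx 64.6 lat -0.24 | handle lat -0.03 z-err -0.08 | tip dz -0.00 slope -0.0453 roll -0.0000 F [ 0.14 -3.78 -1.08] T [-0.952 -0.149 -0.013]
clock: 12.23
position: [0.4434, 0.1188, 0.0492]
ee_rot: [2.171, 2.271, -0.0]
force: [0.2, -4.7, -1.7]
width: 0.169
t 12.23 tip rackx 66.3 lat -0.25 | handle lat -0.06 z-err -0.11 | tip dz -0.03 slope -0.0451 roll -0.0002 F [ 0.17 -4.69 -1.74] T [-0.968 -0.163 -0.007]
```

```bash
python3 -m handwheel '[{"tx":0.1,"ty":0,"tz":0,"wx":0,"wy":0,"wz":0,"claw":0.1},{"tx":0.1,"ty":0,"tz":0,"wx":0,"wy":0,"wz":0,"claw":0.1}]' 40
python3 -c "
from ax import *
st()"
python3 -m handwheel '[{"tx":0.1,"ty":0,"tz":0,"wx":0,"wy":0,"wz":0,"claw":0.1},{"tx":0.1,"ty":0,"tz":0,"wx":0,"wy":0,"wz":0,"claw":0.1}]' 40
python3 - <<'E'
from ax import *
st()
for n in ("side","top"):
    im,d=vision.get_image(n); cv2.imwrite(f"pics/{n}10raw.png",im)
    cv2.imwrite(f"pics/{n}10.png",cv2.resize(im[(200 if n=="side" else 180):(290 if n=="side" else 240),(140 if n=="side" else 130):(250 if n=="side" else 250)],None,fx=6.5,fy=6.5,interpolation=cv2.INTER_CUBIC))
st()
E
```

```text
clock: 12.4
position: [0.4434, 0.1198, 0.0492]
ee_rot: [2.171, 2.271, -0.0]
force: [0.8, -5.0, -1.3]
width: 0.173
t 12.4 tip rackx 67.4 lat -0.20 | handle lat -0.03 z-err -0.11 | tip dz -0.02 slope -0.0450 roll -0.0001 F [ 0.8  -4.99 -1.26] T [-1.079 -0.14  -0.013]
clock: 12.57
position: [0.4434, 0.1208, 0.0492]
ee_rot: [2.171, 2.271, -0.0]
force: [-0.1, -4.6, -1.5]
width: 0.171
t 12.57 tip rackx 68.3 lat -0.20 | handle lat -0.02 z-err -0.08 | tip dz -0.02 slope -0.0451 roll -0.0001 F [-0.14 -4.56 -1.46] T [-1.09  -0.165  0.046]
t 12.67 tip rackx 68.2 lat -0.23 | handle lat -0.05 z-err -0.11 | tip dz -0.03 slope -0.0451 roll -0.0001 F [-0.36 -4.83 -0.84] T [-1.08  -0.163  0.002]
```

View pics/side10.png

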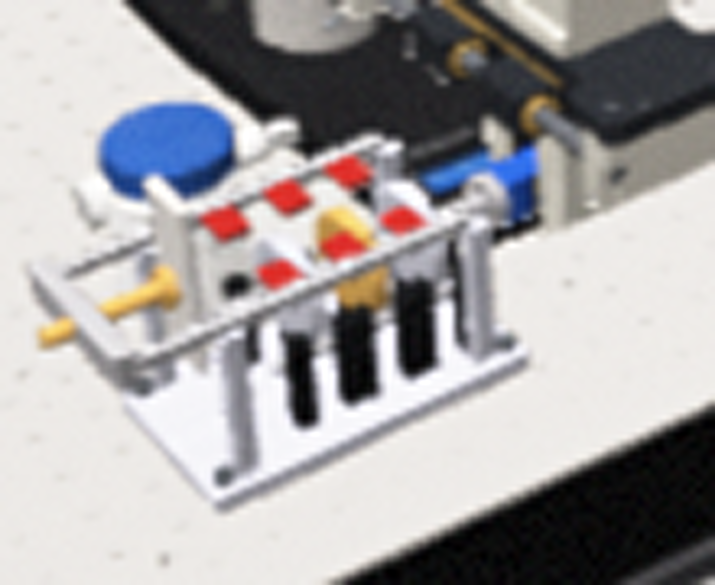

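View pics/top10.png

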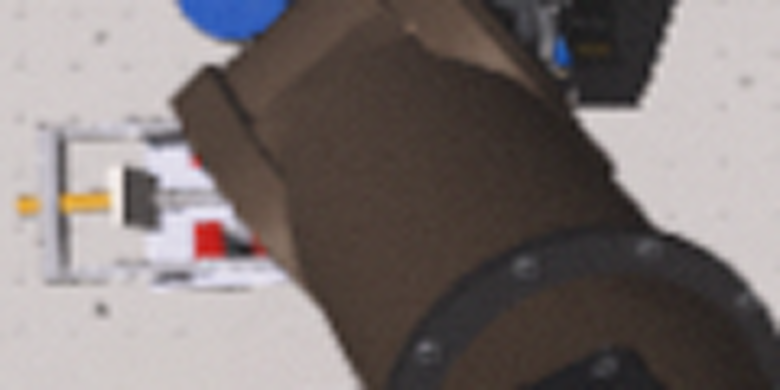

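```bash
cat > gate.py <<'E'
from h import *
def tabs(f):
    i=cv2.imread(f).astype(float); w=np.clip(i[...,2]-2.2*i[...,1],0,None)
    B=np.array(blobs(w,145,210,225,255)); return B
def shift(f):
    a=tabs("pics/side4raw.png"); b=tabs(f)
    A=np.array([onz("side",p[:2],.078) for p in a]); Bq=np.array([onz("side",p[:2],.078) for p in b])
    d=np.array([-.044,1,0])
    a=sorted((A@d)[A[:,0]>.44]);b=sorted((Bq@d)[Bq[:,0]>.44]); a2=sorted((A@d)[A[:,0]<.44]);b2=sorted((Bq@d)[Bq[:,0]<.44])
    print("shift mm",[np.round(1e3*(np.array(q)-np.array(p)),1).tolist() if len(p)==len(q) else (len(p),len(q)) for p,q in((a,b),(a2,b2))])
E
python3 -c "
from gate import *
shift('pics/side9raw.png');shift('pics/side10raw.png')"
```

```text
shift mm [[5.0, 5.3, 4.3], [5.9, 4.9, 5.5]]
shift mm [[12.6, 13.1, 12.1], [14.1, 12.4, 13.7]]
```

```bash
python3 -m handwheel '[{"tx":0.05,"ty":0,"tz":0,"wx":0,"wy":0,"wz":0,"claw":0.1},{"tx":0.05,"ty":0,"tz":0,"wx":0,"wy":0,"wz":0,"claw":0.1}]' 40
python3 -c "
from ax import *
st()"
python3 -m handwheel '[{"tx":0.05,"ty":0,"tz":0,"wx":0,"wy":0,"wz":0,"claw":0.1},{"tx":0.05,"ty":0,"tz":0,"wx":0,"wy":0,"wz":0,"claw":0.1}]' 40
python3 -c "
from ax import *
st()"
```

```text
clock: 12.83
position: [0.4433, 0.1212, 0.0492]
ee_rot: [2.171, 2.271, -0.0]
force: [-0.3, -5.4, -1.6]
width: 0.172
t 12.83 tip rackx 68.7 lat -0.21 | handle lat -0.04 z-err -0.09 | tip dz -0.03 slope -0.0450 roll -0.0001 F [-0.31 -5.4  -1.61] T [-1.139e+00 -1.360e-01 -1.000e-03]
clock: 13.0
position: [0.4432, 0.1213, 0.0491]
ee_rot: [2.171, 2.27, -0.001]
force: [0.3, -6.0, -0.4]
width: 0.172
t 13.0 tip rackx 68.8 lat -0.26 | handle lat -0.15 z-err -0.17 | tip dz -0.11 slope -0.0447 roll -0.0004 F [ 0.28 -6.   -0.38] T [-1.335 -0.181 -0.016]
```

```bash
python3 -m handwheel '[{"tx":0,"ty":0,"tz":-0.2,"wx":0,"wy":0,"wz":0,"claw":0.1},{"tx":0,"ty":0,"tz":-0.4,"wx":0,"wy":0,"wz":0,"claw":0.1},{"tx":0,"ty":0,"tz":-0.7,"wx":0,"wy":0,"wz":0,"claw":0.1},{"tx":0,"ty":0,"tz":-1,"wx":0,"wy":0,"wz":0,"claw":0.1},{"tx":0,"ty":0,"tz":-1,"wx":0,"wy":0,"wz":0,"claw":0.1}]' 50
python3 - <<'E'
from ax import *
st()
im,d=vision.get_image("side"); cv2.imwrite("pics/side11raw.png",im); cv2.imwrite("pics/side11.png",cv2.resize(im[200:290,140:250],None,fx=6.5,fy=6.5,interpolation=cv2.INTER_CUBIC))
from gate import shift
shift("pics/side11raw.png")
E
```

```text
clock: 13.42
position: [0.4431, 0.1213, 0.0594]
ee_rot: [2.171, 2.271, -0.001]
force: [0.2, -6.0, -2.1]
width: 0.167
t 13.42 tip rackx 68.8 lat -0.40 | handle lat -0.25 z-err 10.07 | tip dz -0.13 slope -0.0449 roll -0.0004 F [ 0.22 -5.96 -2.09] T [-1.319 -0.133  0.066]
shift mm [[12.5, 13.4, 12.4], [14.2, 12.7, 13.8]]
```

View pics/side11.png

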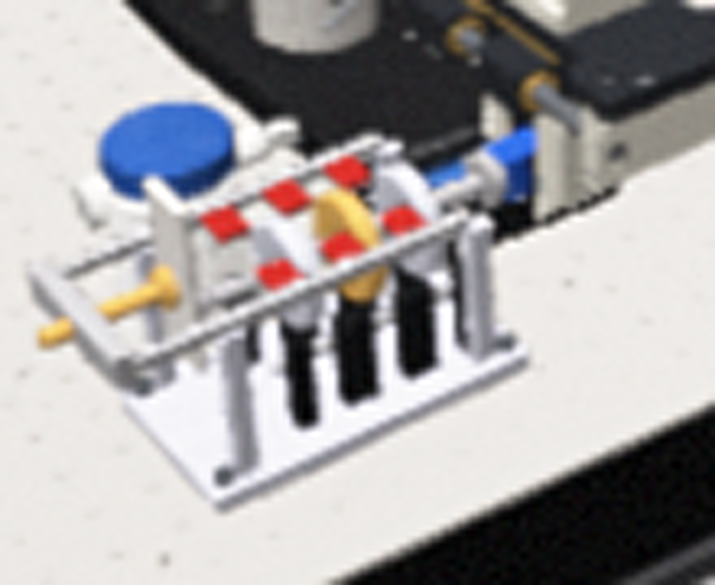

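```bash
python3 -m handwheel '[{"tx":0,"ty":0,"tz":-0.3,"wx":0,"wy":0,"wz":0,"claw":0.1},{"tx":0,"ty":0,"tz":-0.6,"wx":0,"wy":0,"wz":0,"claw":0.1},{"tx":0,"ty":0,"tz":-0.9,"wx":0,"wy":0,"wz":0,"claw":0.1},{"tx":0,"ty":0,"tz":-1.2,"wx":0,"wy":0,"wz":0,"claw":0.1},{"tx":0,"ty":0,"tz":-1.5,"wx":0,"wy":0,"wz":0,"claw":0.1},{"tx":0,"ty":0,"tz":-1.5,"wx":0,"wy":0,"wz":0,"claw":0.1}]' 50
python3 -c "
from ax import *
st()"
python3 -m handwheel '[{"tx":0,"ty":0,"tz":-0.3,"wx":0,"wy":0,"wz":0,"claw":0.1},{"tx":0,"ty":0,"tz":-0.6,"wx":0,"wy":0,"wz":0,"claw":0.1},{"tx":0,"ty":0,"tz":-0.9,"wx":0,"wy":0,"wz":0,"claw":0.1},{"tx":0,"ty":0,"tz":-1.2,"wx":0,"wy":0,"wz":0,"claw":0.1},{"tx":0,"ty":0,"tz":-1.5,"wx":0,"wy":0,"wz":0,"claw":0.1},{"tx":0,"ty":0,"tz":-1.5,"wx":0,"wy":0,"wz":0,"claw":0.1}]' 50
python3 - <<'E'
from ax import *
st()
im,d=vision.get_image("side"); cv2.imwrite("pics/side12raw.png",im); cv2.imwrite("pics/side12.png",cv2.resize(im[190:280,140:250],None,fx=6.5,fy=6.5,interpolation=cv2.INTER_CUBIC))
E
```

```text
clock: 13.97
position: [0.4431, 0.1213, 0.0744]
ee_rot: [2.171, 2.271, -0.001]
force: [0.4, -5.8, -2.0]
width: 0.172
t 13.97 tip rackx 68.8 lat -0.39 | handle lat -0.22 z-err 25.08 | tip dz -0.13 slope -0.0450 roll -0.0003 F [ 0.38 -5.82 -2.05] T [-1.296 -0.052  0.054]
clock: 14.47
position: [0.4431, 0.1214, 0.0894]
ee_rot: [2.171, 2.271, -0.001]
force: [-0.4, -5.6, -1.9]
width: 0.172
t 14.47 tip rackx 68.9 lat -0.41 | handle lat -0.22 z-err 40.07 | tip dz -0.12 slope -0.0451 roll -0.0003 F [-0.44 -5.62 -1.89] T [-1.279 -0.101  0.102]
```

View pics/side12.png

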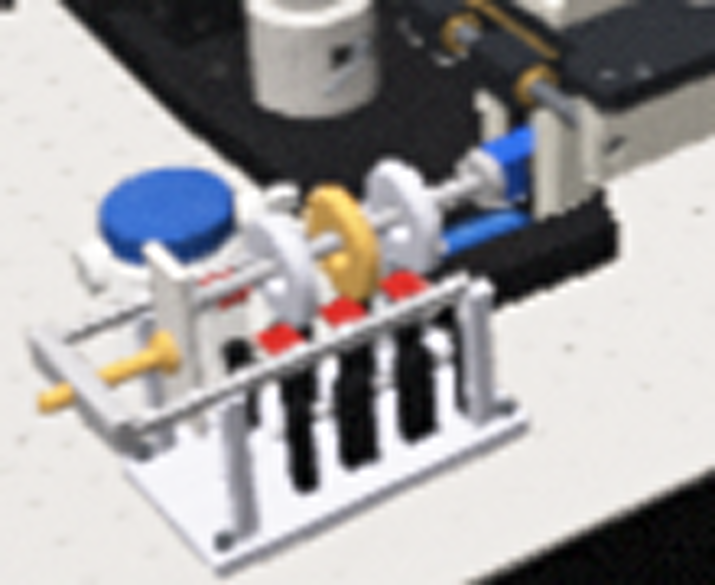

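```bash
python3 -m handwheel '[{"tx":0,"ty":0,"tz":-0.3,"wx":0,"wy":0,"wz":0,"claw":0.1},{"tx":0,"ty":0,"tz":-0.6,"wx":0,"wy":0,"wz":0,"claw":0.1},{"tx":0,"ty":0,"tz":-0.9,"wx":0,"wy":0,"wz":0,"claw":0.1},{"tx":0,"ty":0,"tz":-1.2,"wx":0,"wy":0,"wz":0,"claw":0.1},{"tx":0,"ty":0,"tz":-1.5,"wx":0,"wy":0,"wz":0,"claw":0.1},{"tx":0,"ty":0,"tz":-1.8,"wx":0,"wy":0,"wz":0,"claw":0.1},{"tx":0,"ty":0,"tz":-1.95,"wx":0,"wy":0,"wz":0,"claw":0.1},{"tx":0,"ty":0,"tz":-1.95,"wx":0,"wy":0,"wz":0,"claw":0.1},{"tx":0,"ty":0,"tz":-1.95,"wx":0,"wy":0,"wz":0,"claw":0.1},{"tx":0,"ty":0,"tz":-1.95,"wx":0,"wy":0,"wz":0,"claw":0.1}]' 50
python3 - <<'E'
from ax import *
st()
im,d=vision.get_image("side"); cv2.imwrite("pics/side13raw.png",im); cv2.imwrite("pics/side13.png",cv2.resize(im[190:280,140:250],None,fx=6.5,fy=6.5,interpolation=cv2.INTER_CUBIC))
E
```

```text
clock: 15.35
position: [0.4431, 0.1214, 0.1086]
ee_rot: [2.171, 2.271, -0.001]
force: [0.3, -5.6, -2.1]
width: 0.171
t 15.35 tip rackx 68.9 lat -0.44 | handle lat -0.26 z-err 59.29 | tip dz -0.11 slope -0.0451 roll -0.0004 F [ 0.32 -5.61 -2.06] T [-1.302 -0.137  0.091]
```

View pics/side13.png

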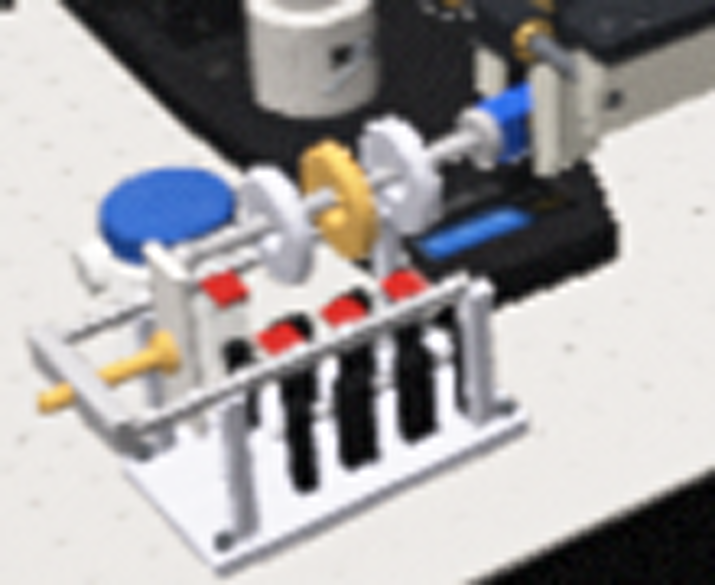

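```bash
python3 -m handwheel '[{"tx":-0.2,"ty":0,"tz":0,"wx":0,"wy":0,"wz":0,"claw":0.1},{"tx":-0.5,"ty":0,"tz":0,"wx":0,"wy":0,"wz":0,"claw":0.1},{"tx":-0.9,"ty":0,"tz":0,"wx":0,"wy":0,"wz":0,"claw":0.1},{"tx":-1.3,"ty":0,"tz":0,"wx":0,"wy":0,"wz":0,"claw":0.1},{"tx":-1.6,"ty":0,"tz":-0.2,"wx":0,"wy":0,"wz":0,"claw":0.1},{"tx":-1.8,"ty":0,"tz":-0.6,"wx":0,"wy":0,"wz":0,"claw":0.1},{"tx":-1.9,"ty":0,"tz":-1.2,"wx":0,"wy":0,"wz":0,"claw":0.1},{"tx":-2,"ty":0,"tz":-1.8,"wx":0,"wy":0,"wz":0,"claw":0.1},{"tx":-2,"ty":0,"tz":-2.4,"wx":0,"wy":0,"wz":0,"claw":0.1},{"tx":-2,"ty":0,"tz":-2.8,"wx":0,"wy":0,"wz":0,"claw":0.1},{"tx":-2,"ty":0,"tz":-3,"wx":0,"wy":0,"wz":0,"claw":0.1},{"tx":-2,"ty":0,"tz":-3,"wx":0,"wy":0,"wz":0,"claw":0.1}]' 50
python3 - <<'E'
from ax import *
st()
im,d=vision.get_image("side"); cv2.imwrite("pics/side14raw.png",im); cv2.imwrite("pics/side14.png",cv2.resize(im[170:280,140:260],None,fx=5.4,fy=5.4,interpolation=cv2.INTER_CUBIC))
delta((.4034,-.3071,.1386),Rt(-.0208))
E
```

```text
clock: 16.4
position: [0.4446, 0.1021, 0.1394]
ee_rot: [2.17, 2.271, 0.002]
force: [0.1, 0.1, -2.6]
width: 0.168
t 16.4 tip rackx 49.6 lat 0.19 | handle lat 0.40 z-err 90.09 | tip dz 0.04 slope -0.0453 roll 0.0013 F [ 0.13  0.08 -2.61] T [-0.063 -0.065 -0.039]
t 16.45 pos [0.4444 0.102  0.139 ] F [ 0.04  0.48 -1.62] w 0.167
  txyz [-4.068e+01 -5.940e+00  3.000e-02] wxyz [ 0.04 -0.01  1.4 ] toolx [-4.52e-02  9.99e-01  1.00e-04] z [ 6.e-04  1.e-04 -1.e+00]
```

View pics/side14.png

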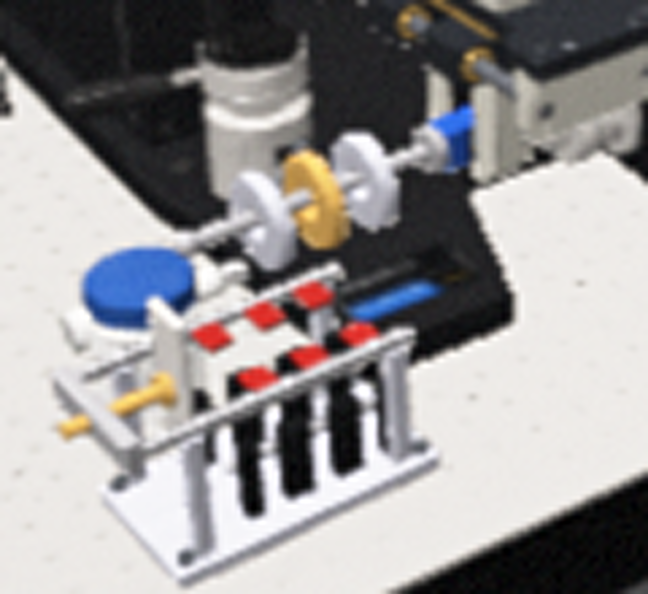

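```bash
python3 -m handwheel '[{"tx":-0.3,"ty":0,"tz":0,"wx":0,"wy":0,"wz":0,"claw":0.1},{"tx":-0.9,"ty":-0.1,"tz":0,"wx":0,"wy":0,"wz":0,"claw":0.1},{"tx":-1.8,"ty":-0.25,"tz":0,"wx":0,"wy":0,"wz":0,"claw":0.1},{"tx":-3,"ty":-0.45,"tz":0,"wx":0,"wy":0,"wz":0,"claw":0.1},{"tx":-4.4,"ty":-0.65,"tz":0,"wx":0,"wy":0,"wz":0,"claw":0.1},{"tx":-6,"ty":-0.9,"tz":0,"wx":0,"wy":0,"wz":0,"claw":0.1},{"tx":-7.8,"ty":-1.15,"tz":0,"wx":0,"wy":0,"wz":0,"claw":0.1},{"tx":-9.7,"ty":-1.4,"tz":0,"wx":0,"wy":0,"wz":0,"claw":0.1},{"tx":-11.6,"ty":-1.7,"tz":0,"wx":0,"wy":0,"wz":0,"claw":0.1},{"tx":-13.5,"ty":-2,"tz":0,"wx":0,"wy":0,"wz":0,"claw":0.1},{"tx":-15.4,"ty":-2.25,"tz":0,"wx":0,"wy":0,"wz":0,"claw":0.1},{"tx":-17.3,"ty":-2.5,"tz":0,"wx":0,"wy":0,"wz":0,"claw":0.1}]' 50
python3 -m handwheel '[{"tx":-1.9,"ty":-0.3,"tz":0,"wx":0,"wy":0,"wz":0,"claw":0.1},{"tx":-3.8,"ty":-0.55,"tz":0,"wx":0,"wy":0,"wz":0,"claw":0.1},{"tx":-5.7,"ty":-0.85,"tz":0,"wx":0,"wy":0,"wz":0,"claw":0.1},{"tx":-7.6,"ty":-1.1,"tz":0,"wx":0,"wy":0,"wz":0,"claw":0.1},{"tx":-9.5,"ty":-1.4,"tz":0,"wx":0,"wy":0,"wz":0,"claw":0.1},{"tx":-11.4,"ty":-1.65,"tz":0,"wx":0,"wy":0,"wz":0.2,"claw":0.1},{"tx":-13.3,"ty":-1.95,"tz":0,"wx":0,"wy":0,"wz":0.4,"claw":0.1},{"tx":-15.1,"ty":-2.2,"tz":0,"wx":0,"wy":0,"wz":0.6,"claw":0.1},{"tx":-16.8,"ty":-2.45,"tz":0,"wx":0,"wy":0,"wz":0.8,"claw":0.1},{"tx":-18.3,"ty":-2.7,"tz":0,"wx":0,"wy":0,"wz":1,"claw":0.1},{"tx":-19.6,"ty":-2.9,"tz":0,"wx":0,"wy":0,"wz":1.2,"claw":0.1},{"tx":-20.7,"ty":-3.05,"tz":0,"wx":0,"wy":0,"wz":1.4,"claw":0.1}]' 50
python3 -m handwheel '[{"tx":-0.9,"ty":-0.1,"tz":0,"wx":0,"wy":0,"wz":0,"claw":0.1},{"tx":-1.6,"ty":-0.2,"tz":0,"wx":0,"wy":0,"wz":0,"claw":0.1},{"tx":-2.1,"ty":-0.25,"tz":0,"wx":0,"wy":0,"wz":0,"claw":0.1},{"tx":-2.4,"ty":-0.3,"tz":0,"wx":0,"wy":0,"wz":0,"claw":0.1},{"tx":-2.4,"ty":-0.3,"tz":0,"wx":0,"wy":0,"wz":0,"claw":0.1},{"tx":-2.4,"ty":-0.3,"tz":0,"wx":0,"wy":0,"wz":0,"claw":0.1},{"tx":-2.4,"ty":-0.3,"tz":0,"wx":0,"wy":0,"wz":0,"claw":0.1}]' 50
python3 - <<'E'
from h import *
delta((.4034,-.3071,.0473),Rt(-.0208))
for n in("side","top"):
    im,d=vision.get_image(n); cv2.imwrite(f"pics/{n}15raw.png",im)
    cv2.imwrite(f"pics/{n}15.png",cv2.resize(im[110:240,270:400],None,fx=4.6,fy=4.6,interpolation=cv2.INTER_CUBIC))
E
```

```text
clock: 17.45
position: [0.4262, -0.074, 0.1385]
ee_rot: [-2.172, -2.27, 0.001]
force: [0.6, -0.0, -2.2]
width: 0.17
clock: 18.45
position: [0.4049, -0.2819, 0.1385]
ee_rot: [-2.2, -2.242, 0.001]
force: [0.1, -0.2, -0.6]
width: 0.169
clock: 19.03
position: [0.4036, -0.3037, 0.1387]
ee_rot: [-2.197, -2.245, -0.0]
force: [-0.4, 0.9, -2.4]
width: 0.168
t 19.0333 pos [ 0.4036 -0.3037  0.1387] F [-0.35  0.86 -2.36] w 0.168
  txyz [-0.35 -0.03  9.14] wxyz [ 0.   -0.02  0.04] toolx [-2.150e-02  9.998e-01  3.000e-04] z [ 0.e+00  3.e-04 -1.e+00]
```

View pics/side15.png

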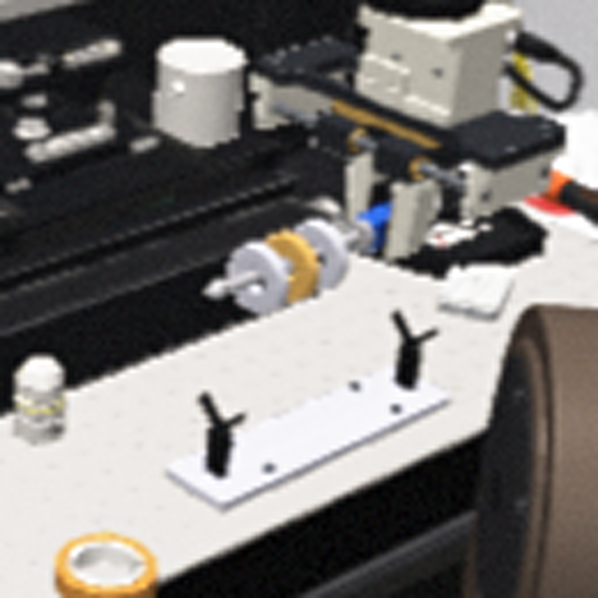

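View pics/top15.png

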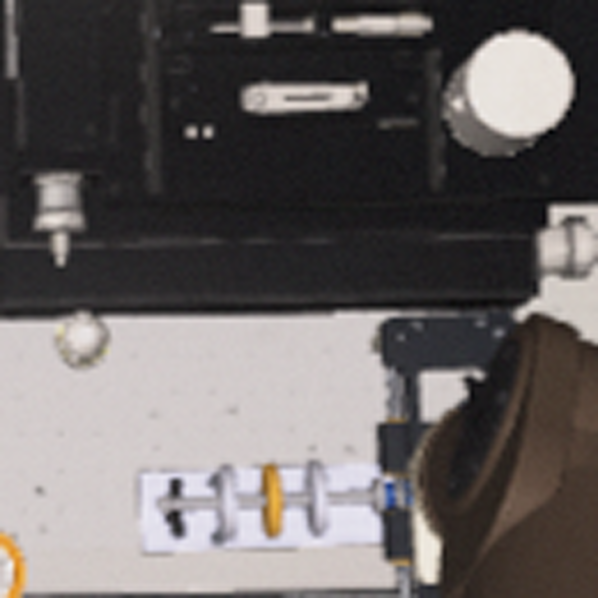

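```bash
python3 -m handwheel '[{"tx":-0.1,"ty":0,"tz":0.4,"wx":0,"wy":0,"wz":0,"claw":0.1},{"tx":-0.2,"ty":0,"tz":1.2,"wx":0,"wy":0,"wz":0,"claw":0.1},{"tx":-0.3,"ty":0,"tz":2.3,"wx":0,"wy":0,"wz":0,"claw":0.1},{"tx":-0.3,"ty":0,"tz":3.6,"wx":0,"wy":0,"wz":0,"claw":0.1},{"tx":-0.3,"ty":0,"tz":4.9,"wx":0,"wy":0,"wz":0,"claw":0.1},{"tx":-0.3,"ty":0,"tz":6.1,"wx":0,"wy":0,"wz":0,"claw":0.1},{"tx":-0.3,"ty":0,"tz":7.1,"wx":0,"wy":0,"wz":0,"claw":0.1},{"tx":-0.3,"ty":0,"tz":7.8,"wx":0,"wy":0,"wz":0,"claw":0.1},{"tx":-0.3,"ty":0,"tz":8.2,"wx":0,"wy":0,"wz":0,"claw":0.1},{"tx":-0.3,"ty":0,"tz":8.2,"wx":0,"wy":0,"wz":0,"claw":0.1},{"tx":-0.3,"ty":0,"tz":8.2,"wx":0,"wy":0,"wz":0,"claw":0.1},{"tx":-0.3,"ty":0,"tz":8.2,"wx":0,"wy":0,"wz":0,"claw":0.1}]' 50
python3 - <<'E'
from h import *
delta((.4034,-.3065,.0463),Rt(-.0208)); print(sensors.observe()["ft_torque"])
for n in("side","top"):
    im,d=vision.get_image(n); cv2.imwrite(f"pics/{n}16raw.png",im)
    cv2.imwrite(f"pics/{n}16.png",cv2.resize(im[150:240,290:400],None,fx=6,fy=6,interpolation=cv2.INTER_CUBIC))
E
```

```text
clock: 20.13
position: [0.4038, -0.3075, 0.0572]
ee_rot: [2.198, 2.244, 0.0]
force: [-0.5, 0.3, -0.7]
width: 0.169
t 20.1333 pos [ 0.4038 -0.3075  0.0572] F [-0.49  0.33 -0.73] w 0.169
  txyz [ 0.1  -0.04  1.09] wxyz [ 0.04  0.03 -0.  ] toolx [-2.070e-02  9.998e-01 -5.000e-04] z [ 7.e-04 -5.e-04 -1.e+00]
[-0.12338004 -0.06482698 -0.01120773]
```

View pics/side16.png

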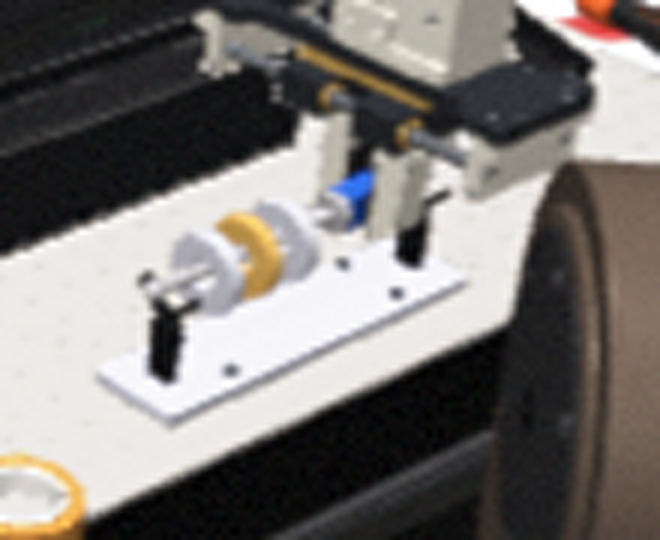

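View pics/top16.png

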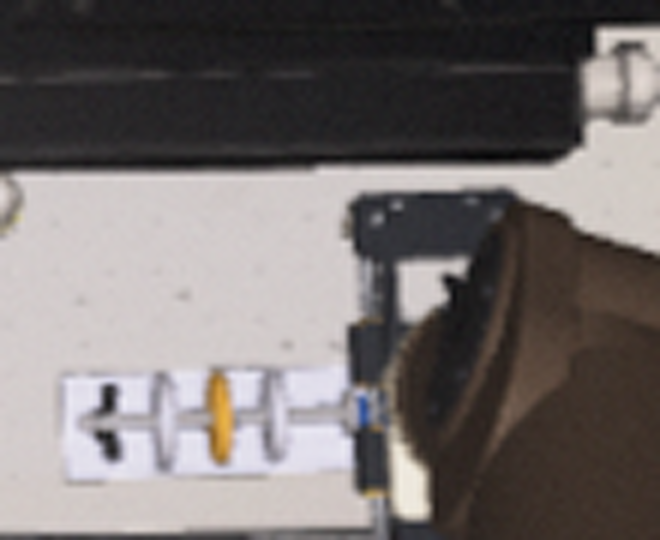

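```bash
python3 -m handwheel '[{"tx":0.1,"ty":-0.03,"tz":0.2,"wx":0,"wy":0,"wz":0,"claw":0.1},{"tx":0.1,"ty":-0.03,"tz":0.4,"wx":0,"wy":0,"wz":0,"claw":0.1},{"tx":0.1,"ty":-0.03,"tz":0.6,"wx":0,"wy":0,"wz":0,"claw":0.1},{"tx":0.1,"ty":-0.03,"tz":0.8,"wx":0,"wy":0,"wz":0,"claw":0.1},{"tx":0.1,"ty":-0.03,"tz":0.9,"wx":0,"wy":0,"wz":0,"claw":0.1},{"tx":0.1,"ty":-0.03,"tz":0.95,"wx":0,"wy":0,"wz":0,"claw":0.1},{"tx":0.1,"ty":-0.03,"tz":0.95,"wx":0,"wy":0,"wz":0,"claw":0.1},{"tx":0.1,"ty":-0.03,"tz":0.95,"wx":0,"wy":0,"wz":0,"claw":0.1}]' 50
python3 - <<'E'
from h import *
delta((.4034,-.3065,.0463),Rt(-.0208)); print(sensors.observe()["ft_torque"])
im,d=vision.get_image("side"); cv2.imwrite("pics/side17.png",cv2.resize(im[150:240,290:400],None,fx=6,fy=6,interpolation=cv2.INTER_CUBIC))
E
```

```text
clock: 20.9
position: [0.4031, -0.3063, 0.0472]
ee_rot: [-2.198, -2.244, 0.0]
force: [-0.1, 0.6, -1.1]
width: 0.171
t 20.9 pos [ 0.4031 -0.3063  0.0472] F [-0.08  0.64 -1.13] w 0.171
  txyz [-0.02  0.02  0.09] wxyz [-0.01 -0.   -0.  ] toolx [-0.0207  0.9998  0.    ] z [-1.e-04  0.e+00 -1.e+00]
[-0.1367594  -0.08036675  0.0018186 ]
```

View pics/side17.png

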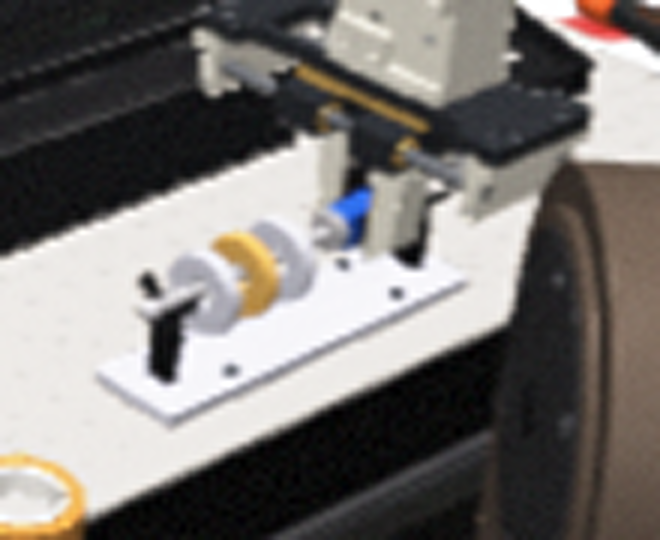

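```bash
python3 -m handwheel '[{"tx":0,"ty":0,"tz":0.05,"wx":0,"wy":0,"wz":0,"claw":0.1},{"tx":0,"ty":0,"tz":0.1,"wx":0,"wy":0,"wz":0,"claw":0.1},{"tx":0,"ty":0,"tz":0.1,"wx":0,"wy":0,"wz":0,"claw":0.1}]' 50
python3 -c "
from h import *
delta((.4034,-.3065,.0463),Rt(-.0208)); print(sensors.observe()['ft_torque'])"
```

```text
clock: 21.2
position: [0.4033, -0.3064, 0.0463]
ee_rot: [2.198, 2.244, 0.0]
force: [0.0, -0.3, -1.5]
width: 0.171
t 21.2 pos [ 0.4033 -0.3064  0.0463] F [ 0.02 -0.31 -1.54] w 0.171
  txyz [-0.01  0.01 -0.  ] wxyz [ 0.02  0.01 -0.01] toolx [-2.060e-02  9.998e-01 -2.000e-04] z [ 3.e-04 -2.e-04 -1.e+00]
[-0.08501543 -0.15221316 -0.00710331]
```

```bash
python3 -m handwheel '[{"tx":0,"ty":0,"tz":0.05,"wx":0,"wy":0,"wz":0,"claw":0.1},{"tx":0,"ty":0,"tz":0.05,"wx":0,"wy":0,"wz":0,"claw":0.1}]' 50
python3 -c "
from h import *
delta((.4034,-.3065,.0463),Rt(-.0208)); print(sensors.observe()['ft_torque'])"
python3 -m handwheel '[{"tx":0,"ty":0,"tz":0.05,"wx":0,"wy":0,"wz":0,"claw":0.1},{"tx":0,"ty":0,"tz":0.05,"wx":0,"wy":0,"wz":0,"claw":0.1}]' 50
python3 -c "
from h import *
delta((.4034,-.3065,.0463),Rt(-.0208)); print(sensors.observe()['ft_torque'])"
```

```text
clock: 21.37
position: [0.4033, -0.3064, 0.0461]
ee_rot: [2.198, 2.244, -0.0]
force: [-1.2, 1.7, 4.6]
width: 0.168
t 21.3667 pos [ 0.4033 -0.3064  0.0461] F [-1.25  1.66  4.6 ] w 0.168
  txyz [-0.01  0.01 -0.02] wxyz [ 0.02  0.02 -0.01] toolx [-2.060e-02  9.998e-01 -4.000e-04] z [ 4.e-04 -4.e-04 -1.e+00]
[0.12725479 0.10243511 0.00759832]
clock: 21.53
position: [0.4034, -0.3064, 0.046]
ee_rot: [2.198, 2.244, -0.0]
force: [-1.9, 1.9, 11.0]
width: 0.168
t 21.5333 pos [ 0.4034 -0.3064  0.046 ] F [-1.91  1.89 10.99] w 0.168
  txyz [-0.01 -0.   -0.03] wxyz [ 0.03  0.04 -0.01] toolx [-2.070e-02  9.998e-01 -7.000e-04] z [ 5.e-04 -7.e-04 -1.e+00]
[0.31812076 0.40813242 0.03512693]
```

```bash
python3 -m handwheel '[{"tx":0,"ty":0,"tz":-0.04,"wx":0,"wy":0,"wz":0,"claw":0.1},{"tx":0,"ty":0,"tz":-0.07,"wx":0,"wy":0,"wz":0,"claw":0.1},{"tx":0,"ty":0,"tz":-0.07,"wx":0,"wy":0,"wz":0,"claw":0.1}]' 8
python3 -m handwheel '[{"tx":0,"ty":0,"tz":0,"wx":0,"wy":0,"wz":0,"claw":0.18},{"tx":0,"ty":0,"tz":0,"wx":0,"wy":0,"wz":0,"claw":0.2},{"tx":0,"ty":0,"tz":0,"wx":0,"wy":0,"wz":0,"claw":0.24},{"tx":0,"ty":0,"tz":0,"wx":0,"wy":0,"wz":0,"claw":0.3},{"tx":0,"ty":0,"tz":0,"wx":0,"wy":0,"wz":0,"claw":0.4},{"tx":0,"ty":0,"tz":0,"wx":0,"wy":0,"wz":0,"claw":0.45},{"tx":0,"ty":0,"tz":0,"wx":0,"wy":0,"wz":0,"claw":0.45}]' 8
python3 - <<'E'
from h import *
delta((.4034,-.3065,.0463),Rt(-.0208))
for n in("side","top"):
    im,d=vision.get_image(n); cv2.imwrite(f"pics/{n}18.png",cv2.resize(im[150:240,290:400],None,fx=6,fy=6,interpolation=cv2.INTER_CUBIC))
E
```

```text
clock: 21.78
position: [0.4033, -0.3064, 0.0461]
ee_rot: [2.198, 2.244, 0.0]
force: [-0.9, 1.0, 4.0]
width: 0.175
clock: 22.37
position: [0.4032, -0.3063, 0.0459]
ee_rot: [-2.198, -2.244, 0.0]
force: [0.2, 0.2, 1.0]
width: 0.436
t 22.3667 pos [ 0.4032 -0.3063  0.0459] F [0.24 0.21 0.96] w 0.436
  txyz [-0.02  0.02 -0.04] wxyz [-0.   -0.   -0.01] toolx [-0.0206  0.9998  0.    ] z [-0.  0. -1.]
```

View pics/side18.png

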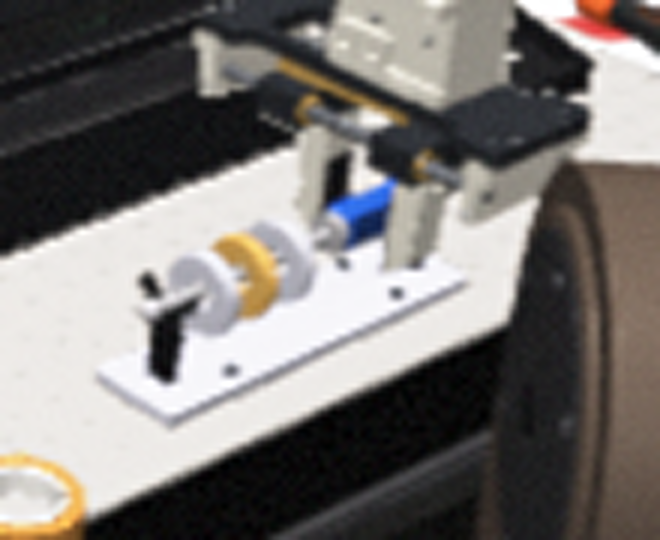

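View pics/top18.png

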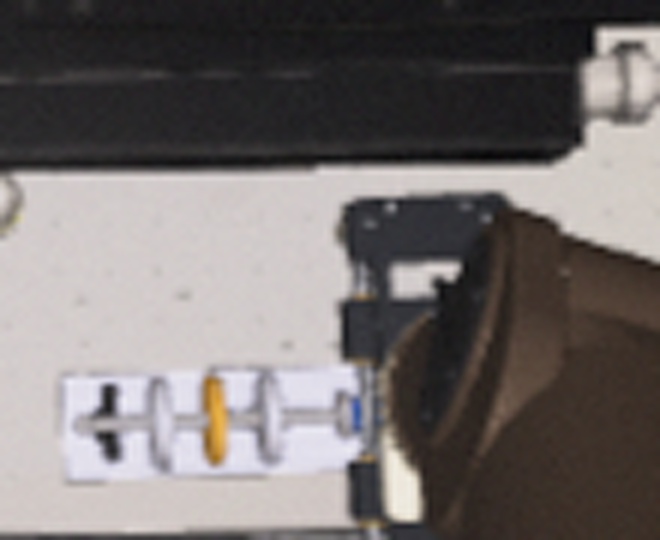

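Released and seated. Rise straight up, then clear sideways to check.

```bash
python3 -m handwheel '[{"tx":0,"ty":0,"tz":-0.5,"wx":0,"wy":0,"wz":0,"claw":0.45},{"tx":0,"ty":0,"tz":-1.5,"wx":0,"wy":0,"wz":0,"claw":0.45},{"tx":0,"ty":0,"tz":-3,"wx":0,"wy":0,"wz":0,"claw":0.45},{"tx":0,"ty":0,"tz":-5,"wx":0,"wy":0,"wz":0,"claw":0.45},{"tx":0,"ty":0,"tz":-8,"wx":0,"wy":0,"wz":0,"claw":0.45},{"tx":-2,"ty":-1,"tz":-11,"wx":0,"wy":0,"wz":0,"claw":0.45},{"tx":-5,"ty":-3,"tz":-13,"wx":0,"wy":0,"wz":0,"claw":0.45},{"tx":-8,"ty":-5,"tz":-14,"wx":0,"wy":0,"wz":0,"claw":0.45},{"tx":-11,"ty":-6,"tz":-14,"wx":0,"wy":0,"wz":0,"claw":0.45},{"tx":-13,"ty":-6,"tz":-14,"wx":0,"wy":0,"wz":0,"claw":0.45},{"tx":-14,"ty":-6,"tz":-14,"wx":0,"wy":0,"wz":0,"claw":0.45},{"tx":-14,"ty":-6,"tz":-14,"wx":0,"wy":0,"wz":0,"claw":0.45}]' 8
python3 - <<'E'
from h import *
for n in("side","top"):
    im,d=vision.get_image(n); cv2.imwrite(f"pics/{n}19raw.png",im); cv2.imwrite(f"pics/{n}19.png",cv2.resize(im[150:240,290:400],None,fx=6,fy=6,interpolation=cv2.INTER_CUBIC))
im=im.astype(float)
w=np.clip(im[...,0]-1.5*im[...,2]-20,0,None)
for q in blobs(w,335,205,380,230): print("handle now",np.round(q,2),onz("top",q[:2],.063))
E
```

```text
clock: 23.47
position: [0.3457, -0.4494, 0.1865]
ee_rot: [2.2, 2.241, -0.0]
force: [-0.0, 0.4, 0.8]
width: 0.447
handle now [358.28 218.08  80.89] [ 0.40274495 -0.30725193  0.063     ]
```

View pics/side19.png

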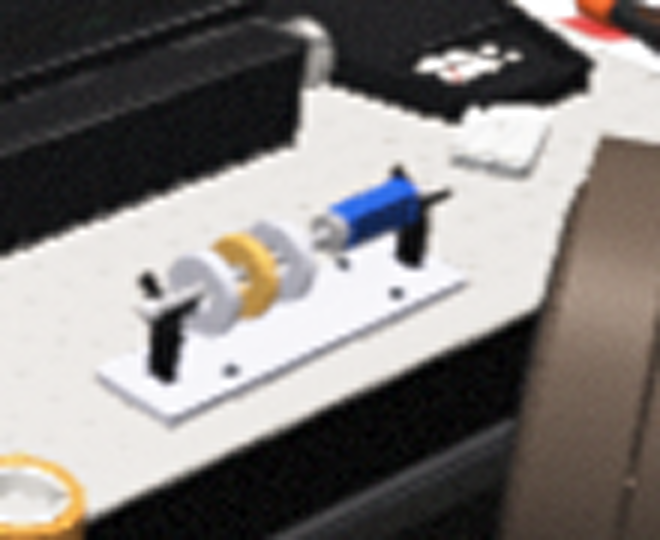

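View pics/top19.png

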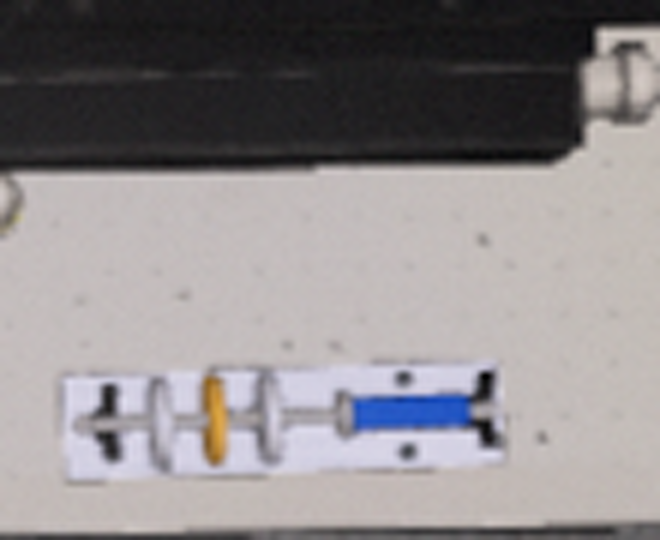

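View pics/top19raw.png

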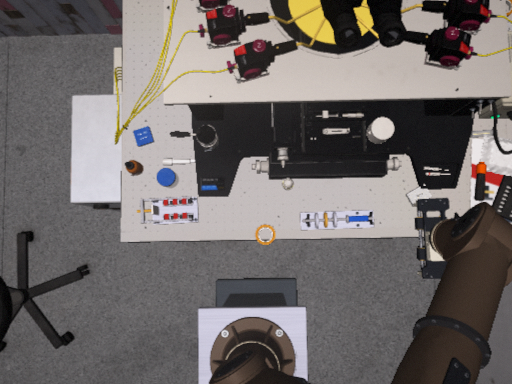

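```bash
python3 -m handwheel '[{"tx":0,"ty":0,"tz":0,"wx":0,"wy":0,"wz":0,"claw":0.45},{"tx":0,"ty":0,"tz":0,"wx":0,"wy":0,"wz":0,"claw":0.45},{"tx":0,"ty":0,"tz":0,"wx":0,"wy":0,"wz":0,"claw":0.45},{"tx":0,"ty":0,"tz":0,"wx":0,"wy":0,"wz":0,"claw":0.45}]' 8 && python3 -c "
from cell import arm
print(arm.sign_off())"
```

```text
clock: 23.9
position: [0.3464, -0.4467, 0.186]
ee_rot: [-2.197, -2.245, -0.0]
force: [-0.8, -0.6, 0.1]
width: 0.451
the job is handed in; nothing more can be done
None
```

The loaded rod is back in its cradle with all three rings on it, and I handed the job in at 23.9 s on the clock. `arm.sign_off()` gave no verdict.

- **Threading:** I gripped the rod across its handle and threaded it through all three rings, with no axial contact force above the noise of about 1 N.
- **Gate:** The tip met the white pad at about rack x = 55 mm. I pushed it to the hard stop, which took about 13 mm of travel; wrist force readings stayed at or below about 6 N.
- **Lift:** With the gate held back, I lifted about 59 mm. The rings then hung about 111 mm up, taken from the arm's reading and not measured directly. I backed off and lifted further before carrying the rod back.
- **Laying down:** I lowered it until it seated, and while confirming this I pressed it into the vees with up to 11 N. I then eased off, opened the jaws and withdrew.

**Last checks:**
- The top and side pictures show the rod in both vees, pointing the way it did, with all three rings between collar and front fork.
- The handle centre is about 1 mm along and less than 0.1 mm across from where it lay.
- The bystanders looked unmoved by eye in the top picture; I did not measure them.
- The gripper ended about 19 cm up, behind the handle, touching nothing.

The two cameras disagreed by 1–3 mm in absolute position. For the lateral fit I used the top view, corrected by the grasp.

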